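# Fill the filter basket and let it down on the ratchet hoist

### The arm

A 6-joint arm with a two-finger parallel gripper is mounted at the origin on the work surface. World frame = base frame: x ahead of the robot, y to its left, z up, the work surface at z = 0. Lengths are in m, angles in rad, forces in N, time in s.
With the tool pointing down it reaches from about 0.35 to 0.975 m from the base axis. Payload 4.9 kg.
Tool frame: the origin (TCP) lies at the very end of the fingers, on their centre line; the grasp point (between the pads) lies 19 mm behind it; z points along the fingers, y is the direction in which the jaws open and shut (so a half turn about z gives the same grasp; the last joint's range is limited). The gripper opens to 85 mm and grips with 20 to 120 N. Pads are 22 mm wide; open, the fingers measure 114 mm over their backs; the gripper's body (76 mm by 85 mm) begins 54 mm behind the grasp point. The pads swing forward as they close: fully open they stand 13 mm farther back than shut.
Start: joints at [-1.32, 0.053, 1.613, -0, 1.476, -0.119], TCP at [0.226, -0.583, 0.231] pointing down, gripper open.
Joint ranges: [-3.01, 3.01], [-1.01, 2.22], [0.06, 2.58], [-1.02, 4.17], [0.09, 2.62], [-3.14, 3.14]. Speed limits (rad/s): [2.57, 2.57, 3.14, 3.14, 3.14, 3.14].

### API

Orientations are given as a unit quaternion [w, x, y, z].
In Python, from plant import state, eyes, job_done gives the robot as it stands.
- The arm moves only by the tool apply_moves, never from a script. Its argument "commands" is a list of rows, each an object with "linear": the shift along the tool's x, y, z in m, a list of three; "delta_rot": the turn, a rotation vector about the tool's x, y, z in degrees, a list of three; "fingers": the closure in counts, from 0 (fully open) to 255 (shut). In form: [{"linear": [x, y, z], "delta_rot": [wx, wy, wz], "fingers": fingers}, ...]. A call has exactly 8 rows; each row is the pose to reach, as a shift and turn from the pose commanded when the call began, along the tool's axes at that moment; what a row does not reach only later rows make up. A row lasts 1/10 s, in which the tool goes at most 50 mm and 8.59 degrees, less where a joint would pass 70% of its speed; a pose out of reach is approached as far as the arm can. A call with a gripper value outside its range is refused whole. The fingers move at their own pace and stop on an object; the grip force is fixed at half the most. Time passes only in rows, so rows that repeat a pose let the fingers close, or fill a call up. It gives the time, the measured TCP pose, the force and the opening at its end, in the units of the state.
- state(): the state, without advancing time (a new reading comes with each control period).
- eyes.grab_frame(name): name is "scene" or "side" or "wrist"; returns the picture (480x640x3 uint8, red, green, blue); there is no depth.
- eyes.camera_params(name): a dict with "fx", "fy", "cx", "cy" (pixels), "position" and "rotation" of the camera in the world; the wrist camera has in their place "T_tool_cam" (4x4, takes a point from camera to tool coordinates, whose origin is the TCP and whose axes are the flange's). Camera axes: x right, y down, z forward; pixel columns grow to the right and rows downward; lengths in m; the calibration is good to about 2 mm. A picture is of the moment at which its call begins: read the wrist's pose just before it. camera_params takes no time and is no camera call.
- job_done(): hands the job in, once; it reports no verdict.
The state is a dict: "time": time; "joint_pos": joint angles; "joint_vel": joint speeds; "joint_efforts": joint torques, N m; "tool_pos": TCP position; "tool_rot": TCP orientation; "contact_force": force on the tool from outside, world axes, zero at the start; "ft_torque": the same for the moment, N m; "gripper_width": opening from 0.0 (shut) to 1.0 (fully open).
Only numpy, scipy, OpenCV 4.12 (cv2) and the standard library are available. Lean on these libraries where they do the work, as an engineer would, in place of code of your own. Each camera call takes 0.05 s, during which the arm holds its last target.

### The job

Lift the red pawl so the drum turns back until the basket's red pointer is level with the yellow mark (within about a centimetre), and let the pawl drop in and hold it there. Then, with the scoop and never touching a ball with the fingers, move every orange ball from the bin into the basket. Finally lift the pawl again to let the basket all the way down into its housing, drop the pawl back on the wheel and leave the scoop standing on its green mat, with the other things on the bench left where they are.

Things in the scene. Friction and masses are not known exactly. Their poses are not given: they have to be found in the camera images.
- hoist: Bench hoist, fixed. Origin on the table under its 30 mm square aluminium mast (240 mm high). x points away from the robot within 0.2 rad. In its frame, mm: base plate x -90 to 90, y -260 to 90; basket centre (0, -150), over a dry grey housing 170 x 165 with its rim at z 53; gauge rod, 8 thick, at (0, -250), top z 163; ratchet wheel and red pawl on the +y side, facing the robot.
- pawl (a joint): Angle (rad) of the red pawl on a pin along the hoist's x at its y -35, z 182 mm. -0.01 with the tip in a tooth gap, up to 0.09 on a tooth tip, above 0.12 clear of the wheel, stop at 0.7. It falls back by its own weight (80 g) when let go. In a gap it stops the basket sinking; pushed up, the basket may rise. Lifting takes about 1 N.
- pawl_bar (a point): Grip point on the pawl's level red lift bar, 10 mm round, along the hoist's x, sticking out 75 mm from the wheel towards the robot, ball end 16 mm. 75 mm to +y of the pawl's pin, 3 mm above it; z 185 mm when down; 50 mm in front of the wheel, free beneath. Pinch from above, fingers closing along the hoist's y, and raise 20 to 25 mm.
- drum (a joint): Angle (rad) of drum and steel ratchet wheel (100 mm across, level axle along the hoist's x at its y 40, z 120 mm, wheel at x -50 to -38). 0 with the basket at the top, grows as it turns back, 20 mm of basket travel per rad. 16 teeth: the pawl can hold the basket every 7.9 mm.
- carriage (a joint): How far (m) the basket has come down: about 0 at the start (top), 0.130 on its bottom stop. With the pawl clear it sinks by its weight, slowed by a damper, at 12 to 15 mm/s; once the pawl is dropped it sinks up to 8 mm more until a tooth catches.
- basket (a point): Centre of the inner floor of the blue slotted basket, 140 x 140 mm outside, 132 x 132 mm inside, rim 56 mm above this point; axes as the hoist's. It moves only up and down, with the drum.
- pointer (a point): Tip of the red pointer on the basket's -y side, 2 mm below the height of its rim.
- mark: Yellow collar with a tab, 20 mm across, 6 mm high, fixed on the gauge rod; origin at its mid-height. The filling level: the pointer meets it when the basket is 50 to 85 mm below the top.
- bin: White plastic bin, fixed, 240 (x) x 195 (y) x 50 mm high, walls and floor 5 mm. A divider along x makes two lanes, each 230 x 90 mm inside, centred at y -47.5 and +47.5 mm. Origin: centre of its underside. x points away from the robot within 0.15 rad. At the start the balls lie in the half of each lane nearer the robot (x below -15 mm).
- mat: Green plastic mat, fixed, 200 (x) x 170 (y) x 3 mm: the scoop's place. Origin: centre of its underside. Bin and mat may have changed places.
- scoop: Aluminium scoop, 140 g. Pan 80 x 80 mm, floor 2 mm, side and back walls 2.5 mm, 28 mm high, mouth open to -x (lip at x -40, side walls begin at x -22 mm). Black upright handle 18 x 18 mm behind the back wall, centre x +49 mm, from the underside to 100 mm above it. Origin: centre of the pan's underside. Starts standing on the mat, mouth towards the robot within 0.5 rad.
- ball0: Orange ribbed plastic filter ball, 25 mm across, 12 g, smooth and rolling. Origin: its centre. Starts in a lane of the bin; may be absent (4 to 7 of the 8 are there).
- ball1: Orange ribbed plastic filter ball, 25 mm across, 12 g, smooth and rolling. Origin: its centre. Starts in a lane of the bin; may be absent (4 to 7 of the 8 are there).
- ball2: Orange ribbed plastic filter ball, 25 mm across, 12 g, smooth and rolling. Origin: its centre. Starts in a lane of the bin; may be absent (4 to 7 of the 8 are there).
- ball3: Orange ribbed plastic filter ball, 25 mm across, 12 g, smooth and rolling. Origin: its centre. Starts in a lane of the bin; may be absent (4 to 7 of the 8 are there).
- ball4: Orange ribbed plastic filter ball, 25 mm across, 12 g, smooth and rolling. Origin: its centre. Starts in a lane of the bin; may be absent (4 to 7 of the 8 are there).
- ball5: Orange ribbed plastic filter ball, 25 mm across, 12 g, smooth and rolling. Origin: its centre. Starts in a lane of the bin; may be absent (4 to 7 of the 8 are there).
- ball6: Orange ribbed plastic filter ball, 25 mm across, 12 g, smooth and rolling. Origin: its centre. Starts in a lane of the bin; may be absent (4 to 7 of the 8 are there).
- ball7: Orange ribbed plastic filter ball, 25 mm across, 12 g, smooth and rolling. Origin: its centre. Starts in a lane of the bin; may be absent (4 to 7 of the 8 are there).
- jar1: Bystander: small pale sample jar with white cap, 44 mm across, 65 mm high, in front of the hoist. Origin: centre of the underside.
- jar2: Bystander: small pale sample jar with blue cap, 44 mm across, 65 mm high, beyond the bin. Origin: centre of the underside.
- bottle: Bystander: white bottle, 60 mm across, 140 mm high, beyond the bin. Origin: centre of the underside.
- brush: Bystander: hand brush lying near the robot.
- marker: Bystander: black marker pen lying on the table, 130 mm long, 14 mm thick.
Things that resemble listed ones, but are neither listed nor needed, are in the scene too. There is more than one size of the scoop; the job needs the smaller.

How it is judged:
By the outcome, as a careful person would: the job done as asked, in the order asked, and still so for the second after the job is handed in, with the robot touching nothing.
Of ball0, ball1, ball2, ball3, ball4, ball5, ball6, ball7 only 4 to 7 are there at a start; the rules pass over those that are not, and their reading is None.
At some moment in a run one of scoop may be knocked a few centimetres aside while the robot is not near it.
It also fails if it takes over 208 s, if anything falls off the work surface, if the arm or the gripper's body presses on something with over 40 N, if the wrist force passes 120 N, or if a joint passes its speed limit or range.

## Working session

There is one attempt and no reset: what is moved stays moved. The work goes in short steps, Python scripts to look and compute and a tool call to move; the robot and the scene stay as the last step left them, time stands still between calls to the robot, and variables do not carry over. Pictures are saved under pics/ and viewed, and the job is handed in when it is done.

Besides the shell and the picture viewer there is one more tool, called after "Emit:" as a command line: name --argument value ..., lists and objects as JSON in quotes. apply_moves: Moves the arm, as the interface text tells. Its arguments: {"type":"object","properties":{"commands":{"type":"array","items":{"type":"object","properties":{"linear":{"type":"array","items":{"type":"number"}},"delta_rot":{"type":"array","items":{"type":"number"}},"fingers":{"type":"number"}}}}},"required":["commands"]}

```bash
ls; mkdir -p pics
python3 - <<'E'
from plant import state, eyes
import cv2
print(state())
for n in ("scene","side","wrist"):
    print(n, eyes.camera_params(n))
    cv2.imwrite(f"pics/{n}0.png", eyes.grab_frame(n)[:,:,::-1])
E
```

```text
pics
{'time': 0.0, 'joint_pos': array([-1.32000060e+00,  5.33627435e-02,  1.61428776e+00, -2.80055751e-05,
        1.47597603e+00, -1.19002365e-01]), 'joint_vel': array([-0.0018916 ,  0.00160489,  0.00059492,  0.00096743,  0.00083373,
        0.00127723]), 'joint_efforts': array([ 4.50918997e-04, -3.93680906e+01, -3.70178533e+01, -1.34038405e-04,
        6.99764933e-03,  1.17621505e-05]), 'tool_pos': array([ 0.22573005, -0.58215374,  0.23006309]), 'tool_rot': array([-1.01381311e-03,  9.82954061e-01,  1.83848525e-01, -8.08726381e-05]), 'contact_force': array([-0.13778291, -0.60216273,  0.26781698]), 'ft_torque': array([0.03755788, 0.01986504, 0.02562505]), 'gripper_width': 0.9986269330037207}
scene {'fx': 478.0527207350118, 'fy': 478.0527207350118, 'cx': 318.25906934394453, 'cy': 239.5008586951492, 'position': array([ 0.92811534, -0.70602002,  0.67237128]), 'rotation': array([-0.4525282 ,  0.8407801 ,  0.26474109, -0.13497853])}
side {'fx': 471.71741933566494, 'fy': 471.71741933566494, 'cx': 323.458865157604, 'cy': 232.88865066581764, 'position': array([0.14594896, 0.64865923, 0.67118945]), 'rotation': array([ 0.10327695, -0.18818921,  0.86669336, -0.45029026])}
wrist {'fx': 362.938836153404, 'fy': 362.938836153404, 'cx': 315.85010576245026, 'cy': 240.41330545221132, 'T_tool_cam': array([[ 3.30912731e-04, -9.66064345e-01, -2.58301318e-01,
         6.63749780e-02],
       [ 9.99999936e-01,  3.54738431e-04, -4.56344566e-05,
        -3.55870264e-04],
       [ 1.35715226e-04, -2.58301287e-01,  9.66064401e-01,
        -1.42439363e-01],
       [ 0.00000000e+00,  0.00000000e+00,  0.00000000e+00,
         1.00000000e+00]])}
```

View pics/scene0.png

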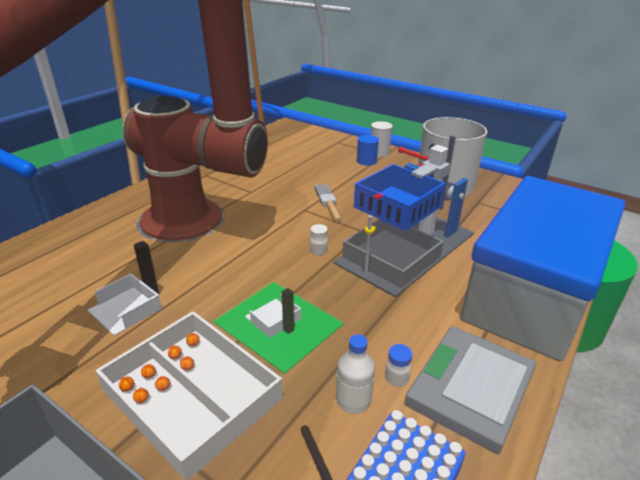

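View pics/side0.png

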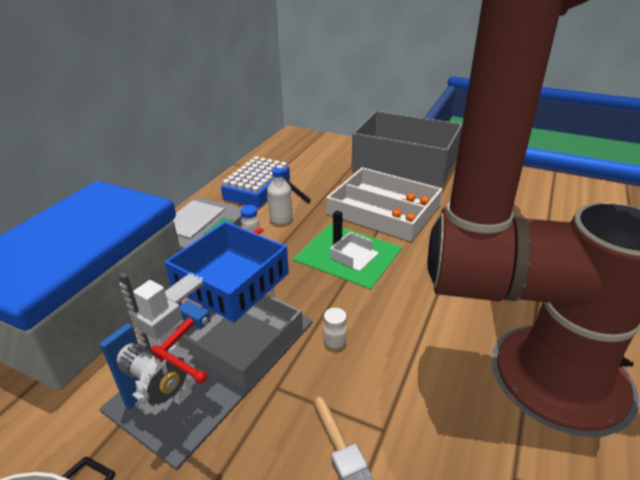

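View pics/wrist0.png

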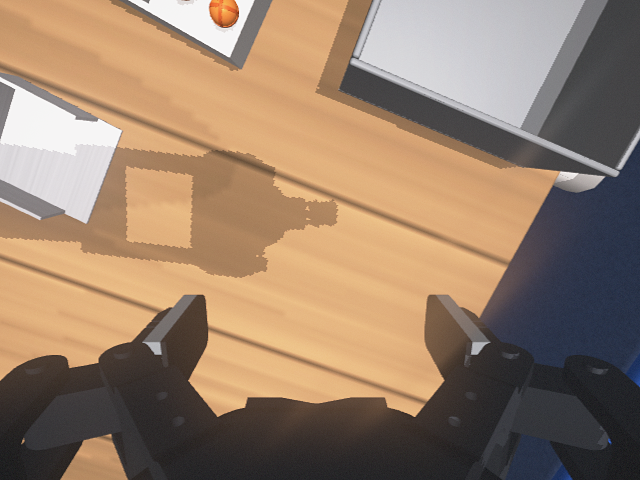

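```bash
cat > h.py <<'E'
import numpy as np, cv2
from scipy.spatial.transform import Rotation as R
from plant import state, eyes
def q2R(q): return R.from_quat([q[1],q[2],q[3],q[0]]).as_matrix()
def cam(n, st=None):
    p=eyes.camera_params(n)
    K=np.array([[p['fx'],0,p['cx']],[0,p['fy'],p['cy']],[0,0,1]])
    if n=='wrist':
        st=st or state()
        T=np.eye(4);T[:3,:3]=q2R(st['tool_rot']);T[:3,3]=st['tool_pos']
        T=T@p['T_tool_cam'];return K,T[:3,:3],T[:3,3]
    return K,q2R(p['rotation']),np.array(p['position'])
def proj(C,P):
    K,Rm,t=C;P=np.atleast_2d(P);c=(P-t)@Rm;u=c@K.T;return u[:,:2]/u[:,2:]
def onz(C,uv,z):
    K,Rm,t=C;uv=np.atleast_2d(uv);d=np.c_[uv,np.ones(len(uv))]@np.linalg.inv(K).T@Rm.T
    return t+d*((z-t[2])/d[:,2])[:,None]
def tri(C1,uv1,C2,uv2):
    out=[]
    def ray(C,uv):
        K,Rm,t=C;d=Rm@np.linalg.inv(K)@np.r_[uv,1];return t,d/np.linalg.norm(d)
    a,d=ray(C1,uv1);b,e=ray(C2,uv2)
    s=np.linalg.lstsq(np.c_[d,-e],b-a,rcond=None)[0]
    p,q=a+s[0]*d,b+s[1]*e
    return (p+q)/2,np.linalg.norm(p-q)
def grab(n,name):
    st=state();im=eyes.grab_frame(n);cv2.imwrite(f'pics/{name}.png',im[:,:,::-1]);return st,im
def crop(im,x0,y0,x1,y1,k,name):
    c=cv2.resize(im[y0:y1,x0:x1],None,fx=k,fy=k,interpolation=cv2.INTER_CUBIC)
    cv2.imwrite(f'pics/{name}.png',c)
E
python3 - <<'E'
from h import *
s=cv2.imread('pics/scene0.png');d=cv2.imread('pics/side0.png')
crop(s,90,270,350,470,3,'s_a');crop(s,320,110,490,300,3,'s_b')
crop(d,100,210,330,470,2.3,'d_a');crop(d,290,160,450,290,5,'d_b')
E
```

```text
(no output)
```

View pics/s_a.png

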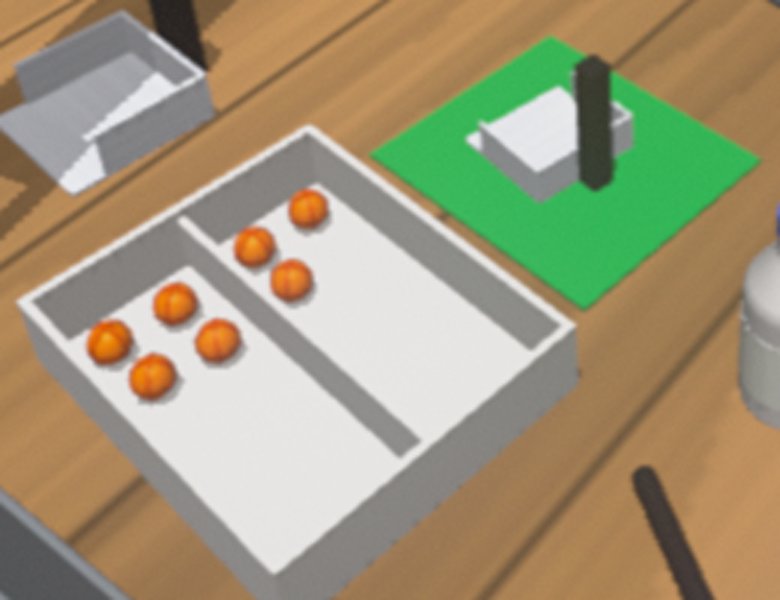

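View pics/s_b.png

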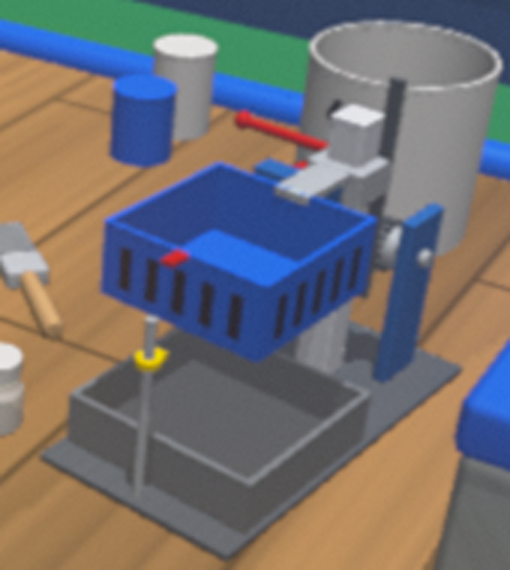

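View pics/d_a.png

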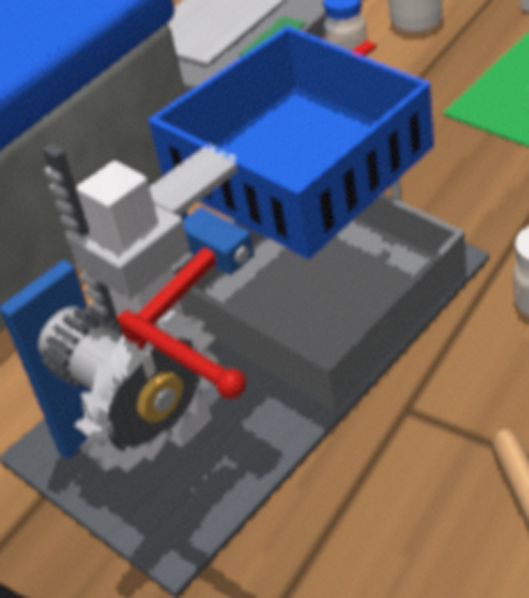

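View pics/d_b.png

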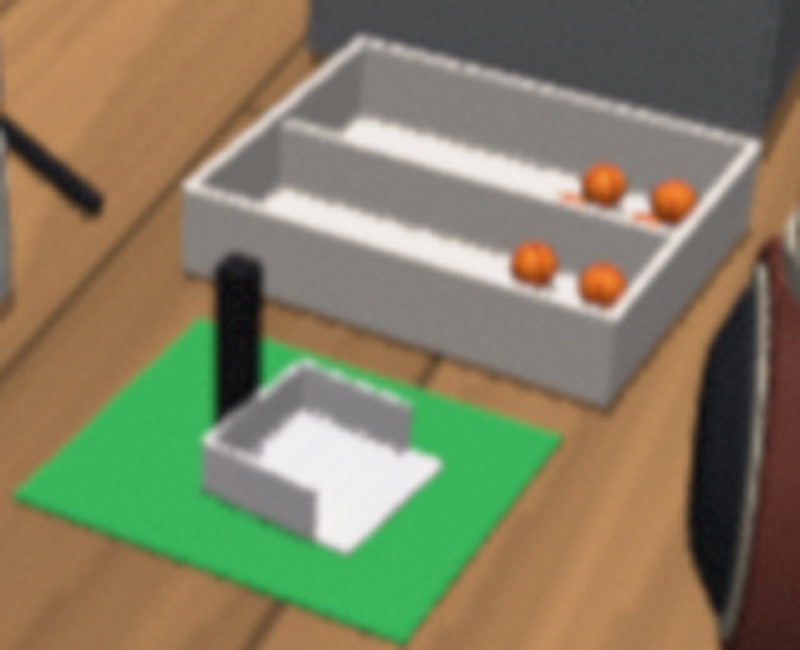

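```bash
cat > fit.py <<'E'
from h import *
from scipy.optimize import least_squares
S,D=cam('scene'),cam('side')
def sc(x,y,ox=90,oy=270,k=3): return (ox+x/k,oy+y/k)
def fit(obs,x0):
    # obs: list (cam, local xyz, uv)
    def f(p):
        c,s=np.cos(p[2]),np.sin(p[2]);M=np.array([[c,-s,0],[s,c,0],[0,0,1]])
        return np.concatenate([(proj(C,M@np.array(l)+[p[0],p[1],0])-np.array(uv)).ravel() for C,l,uv in obs])
    r=least_squares(f,x0);return r.x,np.abs(r.fun).max(),r.fun.reshape(-1,2).round(1)
if __name__=='__main__':
    for n,uv in (('bl',sc(20,302)),('top',sc(310,128)),('r',sc(577,325)),('bot',sc(275,573))): print(n,onz(S,uv,.05)[0])
    d5=lambda x,y:sc(x,y,290,160,5)
    for n,uv in (('a',d5(190,185)),('b',d5(360,40)),('c',d5(757,145)),('d',d5(610,318))): print(n,onz(D,uv,.05)[0])
    for uv in (sc(372,155),sc(550,38),sc(758,160),sc(585,308)): print('mat',onz(S,uv,.003)[0])
    hs=lambda x,y:sc(x,y,320,110,3); hd=lambda x,y:sc(x,y,100,210,2.3)
    for uv in (hs(45,455),hs(228,555),hs(460,370)): print('base S',onz(S,uv,.008)[0])
    for uv in (hd(178,593),hd(488,255),hd(5,462)): print('base D',onz(D,uv,.008)[0])
    for uv in (hs(70,395),hs(250,483),hs(367,395)): print('rim S',onz(S,uv,.053)[0])
    p,e=tri(S,hs(243,119),D,hd(231,382)); print('bar end',p,e)
    p,e=tri(S,hs(166,358),D,(257.5,231)); print('mark',p,e)
    p,e=tri(S,hs(175,258),D,hd(366,48)); print('pointer',p,e)
E
python3 fit.py
```

```text
bl [ 0.32834995 -0.46681131  0.05      ]
top [ 0.35336402 -0.2767019   0.05      ]
r [ 0.58856955 -0.30285587  0.05      ]
bot [ 0.56379764 -0.4957092   0.05      ]
a [ 0.58062721 -0.30645341  0.05      ]
b [ 0.55863358 -0.4934053   0.05      ]
c [ 0.32412555 -0.46508027  0.05      ]
d [ 0.34903546 -0.2747345   0.05      ]
mat [ 0.36318369 -0.23890899  0.003     ]
mat [ 0.38145399 -0.07364247  0.003     ]
mat [ 0.57597863 -0.09392198  0.003     ]
mat [ 0.55896518 -0.25969937  0.003     ]
base S [0.45378579 0.06642146 0.008     ]
base S [0.62574902 0.04121001 0.008     ]
base S [0.67716968 0.37752013 0.008     ]
base D [0.4940327  0.41068326 0.008     ]
base D [0.44451031 0.06934236 0.008     ]
base D [0.66450174 0.38618367 0.008     ]
rim S [0.45902938 0.09133968 0.053     ]
rim S [0.62305786 0.07077955 0.053     ]
rim S [0.64728334 0.22633938 0.053     ]
bar end [0.45277212 0.3681644  0.18479911] 0.0028849260856311453
mark [0.57119409 0.0311715  0.15980965] 0.0067866812372074075
pointer [0.53899768 0.08292645 0.20223707] 0.005229055850598797
```

```bash
cat > fit2.py <<'E'
from fit import *
d5=lambda x,y:sc(x,y,290,160,5)
hs=lambda x,y:sc(x,y,320,110,3); hd=lambda x,y:sc(x,y,100,210,2.3)
X,Y=.12,.0975
b=[(S,(-X,-Y,.05),sc(20,302)),(S,(-X,Y,.05),sc(310,128)),(S,(X,Y,.05),sc(577,325)),(S,(X,-Y,.05),sc(275,573)),
(D,(-X,-Y,.05),d5(757,145)),(D,(-X,Y,.05),d5(610,318)),(D,(X,Y,.05),d5(190,185)),(D,(X,-Y,.05),d5(360,40))]
print('bin',*fit(b,[.45,-.38,-.1]))
X,Y=.1,.085
m=[(S,(-X,-Y,.003),sc(372,155)),(S,(-X,Y,.003),sc(550,38)),(S,(X,Y,.003),sc(758,160)),(S,(X,-Y,.003),sc(585,308)),
(D,(-X,-Y,.003),d5(560,438)),(D,(-X,Y,.003),d5(405,640)),(D,(X,Y,.003),d5(15,495)),(D,(X,-Y,.003),d5(200,320))]
print('mat',*fit(m,[.45,-.18,-.1]))
h=[(S,(-.09,-.26,.008),hs(45,455)),(S,(.09,-.26,.008),hs(228,555)),(S,(.09,.09,.008),hs(460,370)),
(D,(-.09,.09,.008),hd(178,593)),(D,(-.09,-.26,.008),hd(488,255)),(D,(.09,.09,.008),hd(5,462)),
(S,(-.113,.04,.185),hs(243,119)),(D,(-.113,.04,.185),hd(231,382)),(S,(0,-.25,.163),hs(151,320))]
r=fit(h,[.6,.3,-.14]);print('hoist',*r)
E
python3 fit2.py
```

```text
bin [ 0.4563399  -0.38498972 -0.1225448 ] 2.949960596451774 [[-1.3 -0.7]
 [-0.3 -1.8]
 [-0.6 -0.3]
 [-0.5  0.3]
 [-0.3 -0.4]
 [-0.2  0.2]
 [-2.9  0.1]
 [-1.2 -0.8]]
mat [ 0.46724625 -0.16566014 -0.10552581] 1.8277092130560106 [[-1.8 -0.7]
 [-0.8 -1.5]
 [ 0.5 -0.7]
 [-0.9  0.1]
 [-0.1 -0.9]
 [-1.   0.3]
 [-1.5 -0.1]
 [-1.1 -0.8]]
hoist [ 0.56688356  0.31098334 -0.12231046] 4.201228440336195 [[-3.4 -0.6]
 [-0.4 -0.4]
 [-2.2 -3.2]
 [ 2.8  1.9]
 [ 0.6 -2.1]
 [-2.8  1. ]
 [ 1.2  1.1]
 [-3.8 -4.2]
 [-0.6 -0.6]]
```

```bash
cat >> h.py <<'E'
def go(pos,yaw,tilt=0,st=None):
    """needed linear(tool axes, m) and rotvec(deg) from the current pose; yaw of tool x in world, tilt about tool y (deg)"""
    st=st or state();R0=q2R(st['tool_rot'])
    R1=R.from_euler('z',yaw).as_matrix()@np.diag([1,-1,-1.])@R.from_euler('y',tilt,degrees=True).as_matrix()
    l=R0.T@(np.array(pos)-st['tool_pos']);rv=np.degrees(R.from_matrix(R0.T@R1).as_rotvec())
    print('t',round(float(st['time']),2),'lin',l.round(4),'rot',rv.round(2),'| pos',st['tool_pos'].round(4),'n',round(np.linalg.norm(l),3))
    return l,rv
def info():
    st=state();M=q2R(st['tool_rot']);print('t',round(float(st['time']),2),'pos',st['tool_pos'].round(4),'x',M[:,0].round(3),'z',M[:,2].round(3),'F',st['contact_force'].round(1),'w',round(st['gripper_width'],3))
E
python3 -c "
from h import *
go([.48,-.25,.38],.37+.87)"
```

```text
t 0.15 lin [ 0.3572 -0.2182 -0.1492] rot [ -0.08  -0.05 -49.86] | pos [ 0.2258 -0.5823  0.2303] n 0.444
```

Emit:
apply_moves --commands '[{"linear":[0.03,-0.018,-0.03],"delta_rot":[0,0,-6],"fingers":0},{"linear":[0.075,-0.045,-0.05],"delta_rot":[0,0,-12],"fingers":0},{"linear":[0.115,-0.07,-0.075],"delta_rot":[0,0,-18],"fingers":0},{"linear":[0.155,-0.095,-0.09],"delta_rot":[0,0,-25],"fingers":0},{"linear":[0.195,-0.12,-0.11],"delta_rot":[0,0,-31],"fingers":0},{"linear":[0.235,-0.145,-0.12],"delta_rot":[0,0,-37],"fingers":0},{"linear":[0.275,-0.17,-0.13],"delta_rot":[0,0,-44],"fingers":0},{"linear":[0.315,-0.195,-0.14],"delta_rot":[0,0,-50],"fingers":0}]'

```text
time: 0.95
tool_pos: [0.4471, -0.2889, 0.3708]
tool_rot: [0.0, 0.812, 0.584, 0.0]
contact_force: [1.2, -2.0, -0.7]
gripper_width: 0.999
```

```bash
python3 -c "
from h import *
go([.5,.12,.40],.37+1.74)
st,im=grab('wrist','w1')"
```

```text
t 0.95 lin [ 0.4044 -0.0801 -0.0293] rot [ 2.000e-02  1.000e-02 -4.946e+01] | pos [ 0.4471 -0.2889  0.3708] n 0.413
```

View pics/w1.png

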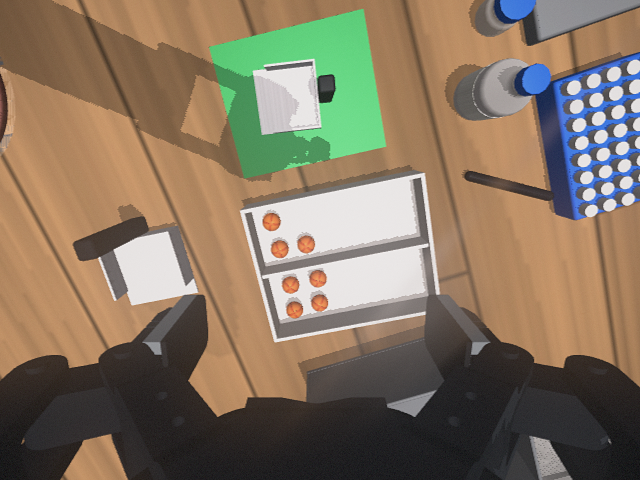

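Run:
```python
from fit import *
st=state();W=cam('wrist',st)
X,Y=.12,.0975
o=[(W,(-X,Y,.05),(241,210)),(W,(X,Y,.05),(424,173)),(W,(X,-Y,.05),(440,300)),(W,(-X,-Y,.05),(276,341))]
print('bin',*fit(o,[.45,-.38,-.1]))
X,Y=.1,.085
o=[(W,(-X,Y,.003),(210,45)),(W,(X,Y,.003),(364,10)),(W,(X,-Y,.003),(386,147)),(W,(-X,-Y,.003),(245,178))]
print('mat',*fit(o,[.45,-.18,-.1]))
for uv in [(272,222),(280,249),(306,244),(291,285),(317,278),(294,310),(320,302)]: print(onz(W,uv,.0175)[0].round(4))
```

```text
bin [ 0.46463487 -0.37649374 -0.09455491] 6.980472851532454 [[-1.6 -0.7]
 [-1.1 -4.7]
 [ 2.9  7. ]
 [ 0.1 -0.1]]
mat [ 0.47368269 -0.15895889 -0.10501898] 0.9302248295322784 [[ 0.3  0.9]
 [ 0.4 -0.3]
 [-0.1 -0.2]
 [-0.6 -0.5]]
[ 0.3831 -0.3023  0.0175]
[ 0.3807 -0.3429  0.0175]
[ 0.4183 -0.3474  0.0175]
[ 0.3778 -0.3997  0.0175]
[ 0.4174 -0.4011  0.0175]
[ 0.3691 -0.4389  0.0175]
[ 0.41   -0.4386  0.0175]
```

Emit:
apply_moves --commands '[{"linear":[0.04,-0.008,-0.01],"delta_rot":[0,0,-6],"fingers":0},{"linear":[0.09,-0.018,-0.02],"delta_rot":[0,0,-12],"fingers":0},{"linear":[0.14,-0.028,-0.03],"delta_rot":[0,0,-18],"fingers":0},{"linear":[0.19,-0.038,-0.03],"delta_rot":[0,0,-25],"fingers":0},{"linear":[0.24,-0.048,-0.03],"delta_rot":[0,0,-31],"fingers":0},{"linear":[0.29,-0.058,-0.03],"delta_rot":[0,0,-37],"fingers":0},{"linear":[0.34,-0.068,-0.03],"delta_rot":[0,0,-43],"fingers":0},{"linear":[0.39,-0.078,-0.03],"delta_rot":[0,0,-50],"fingers":0}]'

```text
time: 1.8
tool_pos: [0.4969, 0.0967, 0.4001]
tool_rot: [0.0, 0.489, 0.872, -0.0]
contact_force: [1.0, -0.5, 0.9]
gripper_width: 0.998
```

```bash
python3 -c "
from h import *
go([.41,.38,.36],3.0)"
```

```text
t 1.8 lin [0.287  0.0735 0.0401] rot [-0.000e+00  1.000e-02 -5.046e+01] | pos [0.4969 0.0967 0.4001] n 0.299
```

Emit:
apply_moves --commands '[{"linear":[0.04,0.01,0.0],"delta_rot":[0,0,-7],"fingers":0},{"linear":[0.085,0.02,0.01],"delta_rot":[0,0,-14],"fingers":0},{"linear":[0.13,0.035,0.015],"delta_rot":[0,0,-21],"fingers":0},{"linear":[0.175,0.045,0.02],"delta_rot":[0,0,-28],"fingers":0},{"linear":[0.22,0.055,0.03],"delta_rot":[0,0,-35],"fingers":0},{"linear":[0.26,0.068,0.04],"delta_rot":[0,0,-42],"fingers":0},{"linear":[0.287,0.073,0.04],"delta_rot":[0,0,-48],"fingers":0},{"linear":[0.287,0.073,0.04],"delta_rot":[0,0,-50.4],"fingers":0}]'

```text
time: 2.6
tool_pos: [0.4093, 0.3807, 0.3588]
tool_rot: [-0.001, 0.07, 0.998, -0.0]
contact_force: [0.1, 0.3, 0.2]
gripper_width: 0.998
```

```bash
python3 -c "
from h import *
info()
print(state()['joint_vel'].round(3))
st,im=grab('wrist','w2');print(cam('wrist',st))
info()"
```

```text
t 2.6 pos [0.4093 0.3807 0.3588] x [-0.99   0.14   0.002] z [-0.003 -0.001 -1.   ] F [0.1 0.3 0.2] w 0.998
[-0.046 -0.023  0.003 -0.03   0.009 -0.407]
(array([[362.93883615,   0.        , 315.85010576],
       [  0.        , 362.93883615, 240.41330545],
       [  0.        ,   0.        ,   1.        ]]), array([[ 1.39175561e-01,  9.57171355e-01,  2.53876271e-01],
       [ 9.90267450e-01, -1.34333658e-01, -3.63984328e-02],
       [-7.35409003e-04,  2.56471180e-01, -9.66551599e-01]]), array([0.34588796, 0.39058507, 0.50138845]))
t 2.65 pos [0.4101 0.3795 0.3592] x [-0.99   0.141  0.001] z [-0.002 -0.001 -1.   ] F [-0.2  0.2 -0.6] w 0.999
```

View pics/w2.png

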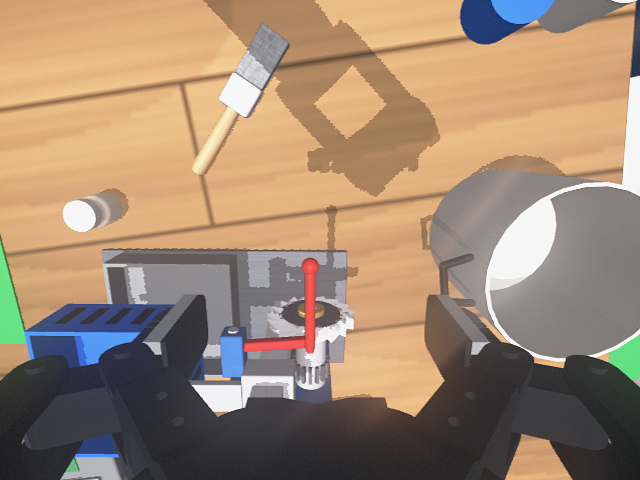

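Run:
```python
from h import *
st=dict(state());st['tool_pos']=np.array([.4095,.3802,.359])
C=cam('wrist',st)
print('ball',onz(C,(311,267),.185),'root',onz(C,(309,343),.185))
print('handle',onz(C,(442,262),.17),onz(C,(442,262),.1),onz(C,(488,290),.17))
print('base corner',onz(C,(103,250),.008),onz(C,(347,250),.008))
```

```text
ball [[0.45386583 0.37013748 0.185     ]] root [[0.53107838 0.35694188 0.185     ]]
handle [[0.47158876 0.49446284 0.17      ]] [[0.49811582 0.51646458 0.1       ]] [[0.50685406 0.53761133 0.17      ]]
base corner [[0.44770344 0.07049286 0.008     ]] [[0.49619374 0.41305701 0.008     ]]
```

```bash
python3 -c "
from h import *
go([.4795,.3655,.166],2.997)"
```

```text
t 2.65 lin [-0.071  -0.0039  0.1931] rot [-0.07 -0.08  0.19] | pos [0.4101 0.3795 0.3592] n 0.206
```

Emit:
apply_moves --commands '[{"linear":[-0.035,-0.002,0.02],"delta_rot":[0,0,0],"fingers":0},{"linear":[-0.06,-0.004,0.05],"delta_rot":[0,0,0],"fingers":0},{"linear":[-0.071,-0.004,0.09],"delta_rot":[0,0,0],"fingers":0},{"linear":[-0.071,-0.004,0.13],"delta_rot":[0,0,0],"fingers":60},{"linear":[-0.071,-0.004,0.17],"delta_rot":[0,0,0],"fingers":100},{"linear":[-0.071,-0.004,0.19],"delta_rot":[0,0,0],"fingers":120},{"linear":[-0.071,-0.004,0.193],"delta_rot":[0,0,0],"fingers":130},{"linear":[-0.071,-0.004,0.193],"delta_rot":[0,0,0],"fingers":130}]'

```text
time: 3.45
tool_pos: [0.4808, 0.3634, 0.1671]
tool_rot: [-0.0, 0.074, 0.997, -0.0]
contact_force: [0.0, -0.4, 0.8]
gripper_width: 0.494
```

```bash
python3 -c "
from h import *
info()
st,im=grab('side','d2');crop(cv2.imread('pics/d2.png'),80,200,340,420,3,'d2c')
st,im=grab('wrist','w3')"
```

```text
t 3.45 pos [0.4808 0.3634 0.1671] x [-0.989  0.147  0.001] z [-0.001 -0.    -1.   ] F [ 0.  -0.4  0.8] w 0.494
```

View pics/d2c.png

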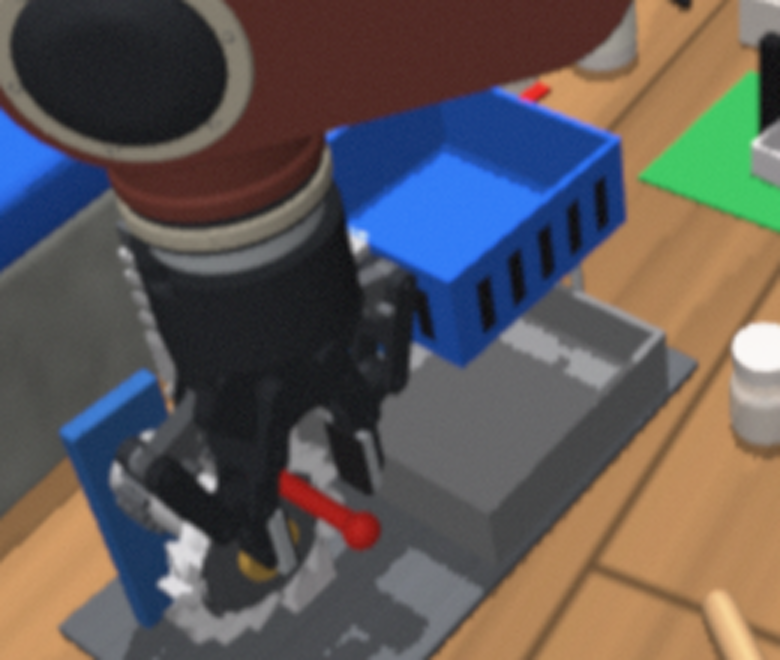

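View pics/w3.png

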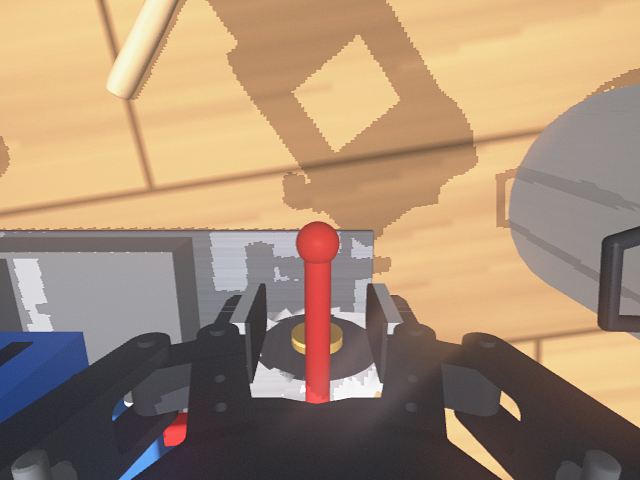

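```bash
cat >> h.py <<'E'
HO=np.array([.573,.3125,0]);HY=-.145
def hoist(p): return R.from_euler('z',HY).apply(np.array(p,float))+HO
def zfit(C,uv,xy):
    from scipy.optimize import least_squares
    # best (z, plus lateral slack) : z minimizing pixel error for hoist xy
    f=lambda p: (proj(C,hoist([xy[0],xy[1],p[0]]))[0]-np.array(uv))
    r=least_squares(f,[.15]);return r.x[0],r.fun
E
python3 - <<'E'
from h import *
S,D=cam('scene'),cam('side')
hs=lambda x,y:(320+x/3,110+y/3)
print('rodtop', zfit(S,hs(151,320),(0,-.25)))
print('mark', zfit(S,hs(151,358),(0,-.25)))
print('ptr', zfit(S,hs(175,258),(0,-.23)))
for n,uv,xy in (('L',hs(103,222),(-.07,-.22)),('F',hs(262,290),(.07,-.22)),('R',hs(375,222),(.07,-.08))): print(n,zfit(S,uv,xy))
hd=lambda x,y:(100+x/2.3,210+y/2.3)
for n,uv,xy in (('near',hd(302,192),(-.07,-.08)),('R',hd(432,85),(-.07,-.22)),('L',hd(152,121),(.07,-.08))): print(n,zfit(D,uv,xy))
print('ptr',zfit(D,hd(366,48),(0,-.23)))
print('pin rodtop D',zfit(D,hd(396,190),(0,-.25)))
E
python3 -c "
import sys;sys.path.insert(0,'.')
from h import *
s=cv2.imread('pics/scene0.png');crop(s,350,180,420,250,10,'/../pics/s_c')"
```

```text
rodtop (np.float64(0.16066708383715264), array([0.10371456, 0.00882709]))
mark (np.float64(0.1295811945910148), array([-0.96658579, -0.0822656 ]))
ptr (np.float64(0.2018838239425451), array([-0.49778546, -0.04604802]))
L (np.float64(0.2007800138741135), array([0.25584851, 0.01561609]))
F (np.float64(0.19972480447415222), array([1.5562645 , 0.21041525]))
R (np.float64(0.19952598492691456), array([0.11165869, 0.01987778]))
near (np.float64(0.20463379790906217), array([-3.75195703,  0.63489073]))
R (np.float64(0.2019762436289238), array([-2.50722579,  0.17467311]))
L (np.float64(0.20153831528891875), array([-3.64702169,  0.95674771]))
ptr (np.float64(0.20255893310971018), array([-2.49635703,  0.27571098]))
pin rodtop D (np.float64(0.043084229814854505), array([-1.66480224,  0.16471992]))
```

```bash
ls pics
```

```text
d2.png
d2c.png
d_a.png
d_b.png
s_a.png
s_b.png
s_c.png
scene0.png
side0.png
w1.png
w2.png
w3.png
wrist0.png
```

View pics/s_c.png

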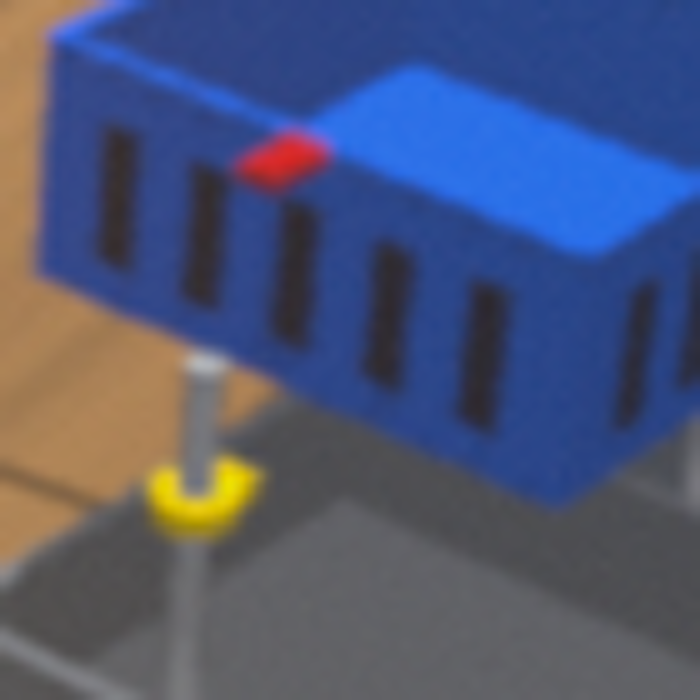

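Emit:
apply_moves --commands '[{"linear":[0,0.001,0],"delta_rot":[0,0,0],"fingers":255},{"linear":[0,0.001,0],"delta_rot":[0,0,0],"fingers":255},{"linear":[0,0.001,0],"delta_rot":[0,0,0],"fingers":255},{"linear":[0,0.001,0],"delta_rot":[0,0,0],"fingers":255},{"linear":[0,0.001,0],"delta_rot":[0,0,0],"fingers":255},{"linear":[0,0.001,-0.002],"delta_rot":[0,0,0],"fingers":255},{"linear":[0,0.001,-0.002],"delta_rot":[0,0,0],"fingers":255},{"linear":[0,0.001,-0.003],"delta_rot":[0,0,0],"fingers":255}]'

```text
time: 4.35
tool_pos: [0.4813, 0.3644, 0.1697]
tool_rot: [0.001, 0.073, 0.997, -0.0]
contact_force: [5.5, -3.4, -4.1]
gripper_width: 0.091
```

```bash
python3 -c "
from h import *
info()
st,im=grab('wrist','w4')"
```

```text
t 4.35 pos [0.4813 0.3644 0.1697] x [-0.989  0.147 -0.001] z [ 0.001 -0.001 -1.   ] F [ 5.5 -3.4 -4.1] w 0.091
```

View pics/w4.png

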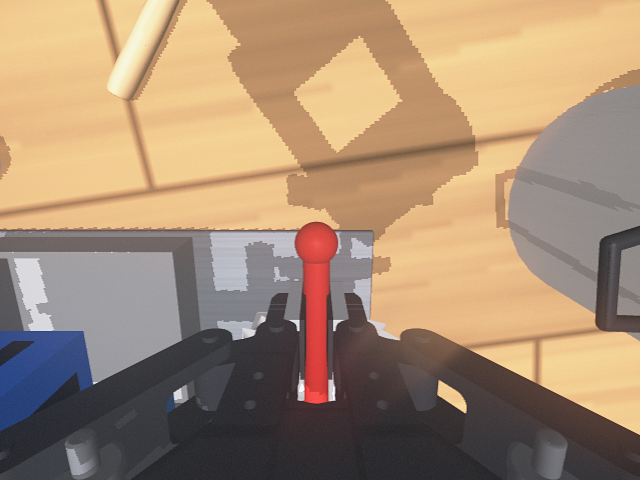

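The bar is held between the pads (ball end at px 316,243). Raising it now.

Emit:
apply_moves --commands '[{"linear":[0,0,-0.006],"delta_rot":[0,0,0],"fingers":255},{"linear":[0,-0.001,-0.012],"delta_rot":[0,0,0],"fingers":255},{"linear":[0,-0.002,-0.017],"delta_rot":[0,0,0],"fingers":255},{"linear":[0,-0.003,-0.02],"delta_rot":[0,0,0],"fingers":255},{"linear":[0,-0.003,-0.02],"delta_rot":[0,0,0],"fingers":255},{"linear":[0,-0.003,-0.02],"delta_rot":[0,0,0],"fingers":255},{"linear":[0,-0.003,-0.02],"delta_rot":[0,0,0],"fingers":255},{"linear":[0,-0.003,-0.02],"delta_rot":[0,0,0],"fingers":255}]'

```text
time: 5.2
tool_pos: [0.4808, 0.3616, 0.1891]
tool_rot: [0.0, 0.074, 0.997, -0.0]
contact_force: [5.6, -2.5, -4.7]
gripper_width: 0.089
```

```bash
python3 -c "
from h import *
info()
st,im=grab('scene','s5');crop(im[:,:,::-1],340,150,450,260,7,'s5c')"
```

```text
t 5.2 pos [0.4808 0.3616 0.1891] x [-0.989  0.147 -0.001] z [ 0. -0. -1.] F [ 5.6 -2.5 -4.7] w 0.089
```

View pics/s5c.png

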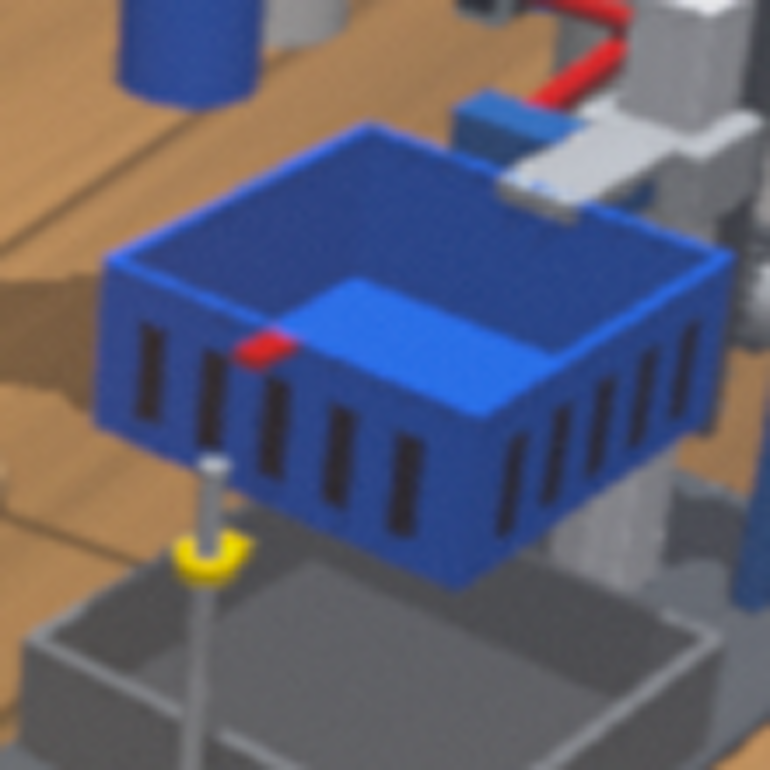

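Emit:
apply_moves --commands '[{"linear":[0,0,0],"delta_rot":[0,0,0],"fingers":255},{"linear":[0,0,0],"delta_rot":[0,0,0],"fingers":255},{"linear":[0,0,0],"delta_rot":[0,0,0],"fingers":255},{"linear":[0,0,0],"delta_rot":[0,0,0],"fingers":255},{"linear":[0,0,0],"delta_rot":[0,0,0],"fingers":255},{"linear":[0,0,0],"delta_rot":[0,0,0],"fingers":255},{"linear":[0,0,0],"delta_rot":[0,0,0],"fingers":255},{"linear":[0,0,0],"delta_rot":[0,0,0],"fingers":255}]'

```text
time: 6.05
tool_pos: [0.4808, 0.3616, 0.1891]
tool_rot: [0.0, 0.074, 0.997, -0.0]
contact_force: [4.6, -1.9, -4.9]
gripper_width: 0.089
```

Emit:
apply_moves --commands '[{"linear":[0,0,0],"delta_rot":[0,0,0],"fingers":255},{"linear":[0,0,0],"delta_rot":[0,0,0],"fingers":255},{"linear":[0,0,0],"delta_rot":[0,0,0],"fingers":255},{"linear":[0,0,0],"delta_rot":[0,0,0],"fingers":255},{"linear":[0,0,0],"delta_rot":[0,0,0],"fingers":255},{"linear":[0,0,0],"delta_rot":[0,0,0],"fingers":255},{"linear":[0,0,0],"delta_rot":[0,0,0],"fingers":255},{"linear":[0,0,0],"delta_rot":[0,0,0],"fingers":255}]'

```text
time: 6.85
tool_pos: [0.4808, 0.3617, 0.1891]
tool_rot: [0.0, 0.074, 0.997, -0.0]
contact_force: [5.4, -2.3, -5.3]
gripper_width: 0.089
```

Emit:
apply_moves --commands '[{"linear":[0,0,0],"delta_rot":[0,0,0],"fingers":255},{"linear":[0,0,0],"delta_rot":[0,0,0],"fingers":255},{"linear":[0,0,0],"delta_rot":[0,0,0],"fingers":255},{"linear":[0,0,0],"delta_rot":[0,0,0],"fingers":255},{"linear":[0,0,0],"delta_rot":[0,0,0],"fingers":255},{"linear":[0,0,0],"delta_rot":[0,0,0],"fingers":255},{"linear":[0,0,0],"delta_rot":[0,0,0],"fingers":255},{"linear":[0,0,0],"delta_rot":[0,0,0],"fingers":255}]'

```text
time: 7.65
tool_pos: [0.4808, 0.3617, 0.1891]
tool_rot: [0.0, 0.074, 0.997, -0.0]
contact_force: [5.2, -2.0, -4.0]
gripper_width: 0.09
```

```bash
python3 -c "
from h import *
info()
st,im=grab('scene','s6');crop(im[:,:,::-1],340,150,450,260,7,'s6c')"
```

```text
t 7.65 pos [0.4808 0.3617 0.1891] x [-0.989  0.147 -0.001] z [ 0. -0. -1.] F [ 5.2 -2.  -4. ] w 0.09
```

View pics/s6c.png

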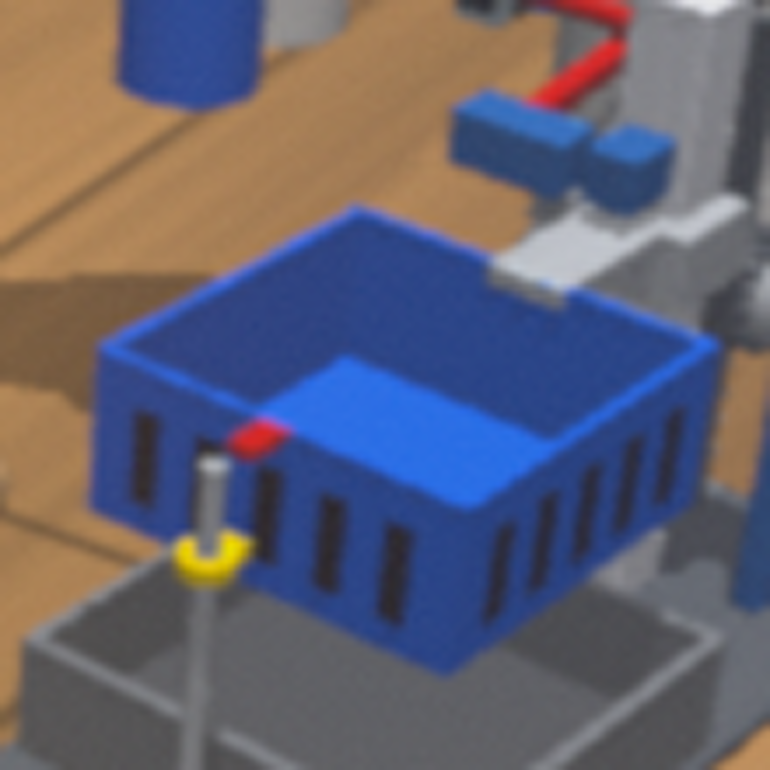

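Run:
```python
from h import *
S=cam('scene')
for uv in ((354.3,184),(355,187.1),(354.3,199.6)): print(zfit(S,uv,(-.07,-.22)))
z0=.2008
for z in (.13,): print(proj(S,hoist([-.07,-.22,.2005-.0707])),proj(S,hoist([0,-.235,.1294])),proj(S,hoist([0,-.25,.1294])))
for u in (229.2,229.7): print('mark',zfit(S,(370,u),(0,-.25)), 'ptr now',zfit(S,(340+255/7,150+440/7),(0,-.23)))
```

```text
(np.float64(0.20077512825898927), array([0.28905812, 0.01764309]))
(np.float64(0.19340458777557454), array([-0.59685454, -0.0364299 ]))
(np.float64(0.1625465221133234), array([-0.65957687, -0.04025825]))
[[352.85761492 212.38499338]] [[373.66365004 226.62235175]] [[369.3606154  229.32311781]]
mark (np.float64(0.12984319957761994), array([-0.62438332, -0.05314093])) ptr now (np.float64(0.16148663330153887), array([-0.15533659, -0.01436953]))
mark (np.float64(0.12859445087875715), array([-0.66663201, -0.05673669])) ptr now (np.float64(0.16148663330153887), array([-0.15533659, -0.01436953]))
```

Emit:
apply_moves --commands '[{"linear":[0,0,0],"delta_rot":[0,0,0],"fingers":255},{"linear":[0,0,0],"delta_rot":[0,0,0],"fingers":255},{"linear":[0,0,0],"delta_rot":[0,0,0],"fingers":255},{"linear":[0,0,0],"delta_rot":[0,0,0],"fingers":255},{"linear":[0,0,0],"delta_rot":[0,0,0],"fingers":255},{"linear":[0,0,0],"delta_rot":[0,0,0],"fingers":255},{"linear":[0,0,0],"delta_rot":[0,0,0],"fingers":255},{"linear":[0,0,0],"delta_rot":[0,0,0],"fingers":255}]'

```text
time: 8.5
tool_pos: [0.4808, 0.3616, 0.1891]
tool_rot: [0.0, 0.074, 0.997, -0.0]
contact_force: [3.7, -1.6, -3.6]
gripper_width: 0.092
```

Emit:
apply_moves --commands '[{"linear":[0,0,0],"delta_rot":[0,0,0],"fingers":255},{"linear":[0,0,0],"delta_rot":[0,0,0],"fingers":255},{"linear":[0,0,0],"delta_rot":[0,0,0],"fingers":255},{"linear":[0,0,0],"delta_rot":[0,0,0],"fingers":255},{"linear":[0,0,0],"delta_rot":[0,0,0],"fingers":255},{"linear":[0,0,0],"delta_rot":[0,0,0],"fingers":255},{"linear":[0,0,0],"delta_rot":[0,0,0],"fingers":255},{"linear":[0,0,0],"delta_rot":[0,0,0],"fingers":255}]'

```text
time: 9.3
tool_pos: [0.4807, 0.3616, 0.1891]
tool_rot: [0.0, 0.074, 0.997, -0.0]
contact_force: [5.3, -2.6, -4.7]
gripper_width: 0.088
```

Emit:
apply_moves --commands '[{"linear":[0,0,0],"delta_rot":[0,0,0],"fingers":255},{"linear":[0,0,0.002],"delta_rot":[0,0,0],"fingers":255},{"linear":[0,0,0.004],"delta_rot":[0,0,0],"fingers":255},{"linear":[0,0,0.006],"delta_rot":[0,0,0],"fingers":150},{"linear":[0,0,0.006],"delta_rot":[0,0,0],"fingers":130},{"linear":[0,0,0.006],"delta_rot":[0,0,0],"fingers":130},{"linear":[0,0,0.006],"delta_rot":[0,0,0],"fingers":130},{"linear":[0,0,0.006],"delta_rot":[0,0,0],"fingers":130}]'

```text
time: 10.1
tool_pos: [0.4802, 0.3621, 0.1846]
tool_rot: [-0.0, 0.073, 0.997, 0.0]
contact_force: [0.1, -0.5, -0.2]
gripper_width: 0.49
```

```bash
python3 -c "
from h import *
info()
st,im=grab('wrist','w7')
st,im=grab('scene','s7');crop(im[:,:,::-1],340,150,450,260,7,'s7c')"
```

```text
t 10.1 pos [0.4802 0.3621 0.1846] x [-0.989  0.146  0.   ] z [-0.  0. -1.] F [ 0.1 -0.5 -0.2] w 0.49
```

View pics/s7c.png

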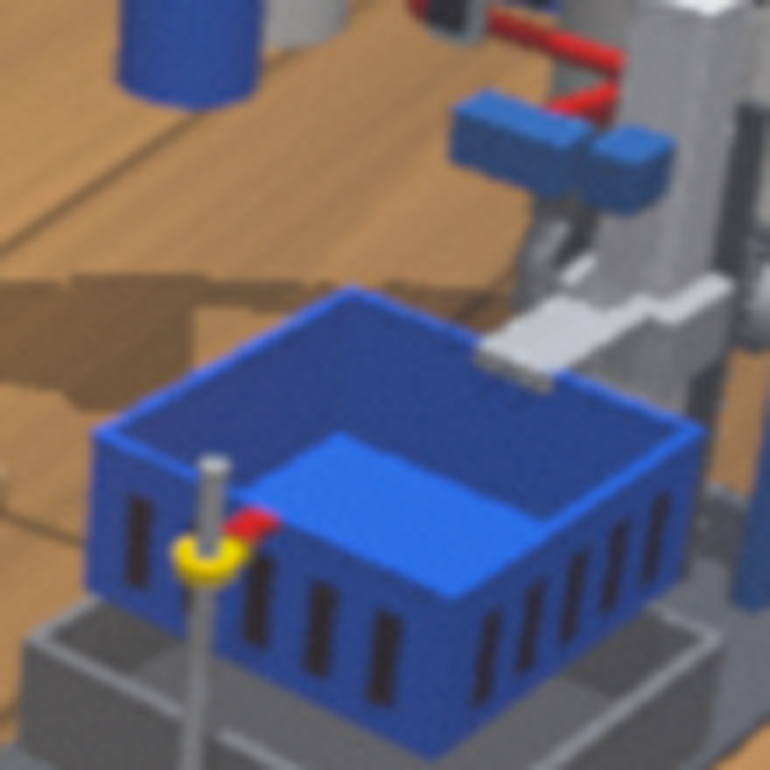

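View pics/w7.png

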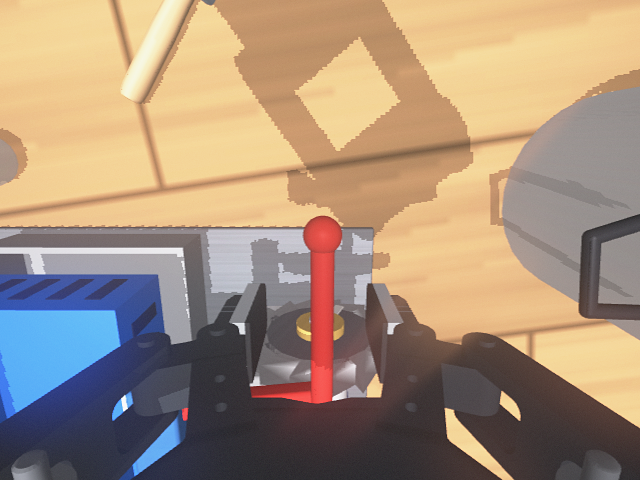

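Emit:
apply_moves --commands '[{"linear":[0,0,-0.03],"delta_rot":[0,0,0],"fingers":130},{"linear":[0,0,-0.075],"delta_rot":[0,0,0],"fingers":130},{"linear":[0,0,-0.12],"delta_rot":[0,0,2],"fingers":130},{"linear":[0,-0.03,-0.16],"delta_rot":[0,0,8],"fingers":50},{"linear":[0,-0.07,-0.19],"delta_rot":[0,0,15],"fingers":0},{"linear":[0,-0.12,-0.2],"delta_rot":[0,0,23],"fingers":0},{"linear":[0,-0.168,-0.21],"delta_rot":[0,0,31],"fingers":0},{"linear":[0,-0.216,-0.21],"delta_rot":[0,0,39],"fingers":0}]'

```text
time: 11.0
tool_pos: [0.4485, 0.1468, 0.3967]
tool_rot: [0.002, 0.404, 0.915, 0.001]
contact_force: [0.7, -0.2, -0.6]
gripper_width: 1.0
```

```bash
python3 -c "
from h import *
st,im=grab('scene','s8');crop(im[:,:,::-1],340,150,450,260,7,'s8c')
go([.46,-.17,.40],1.47)"
```

```text
t 11.05 lin [-0.2404 -0.1981 -0.0022] rot [ 0.1   0.31 47.45] | pos [0.4481 0.1413 0.3964] n 0.312
```

View pics/s8c.png

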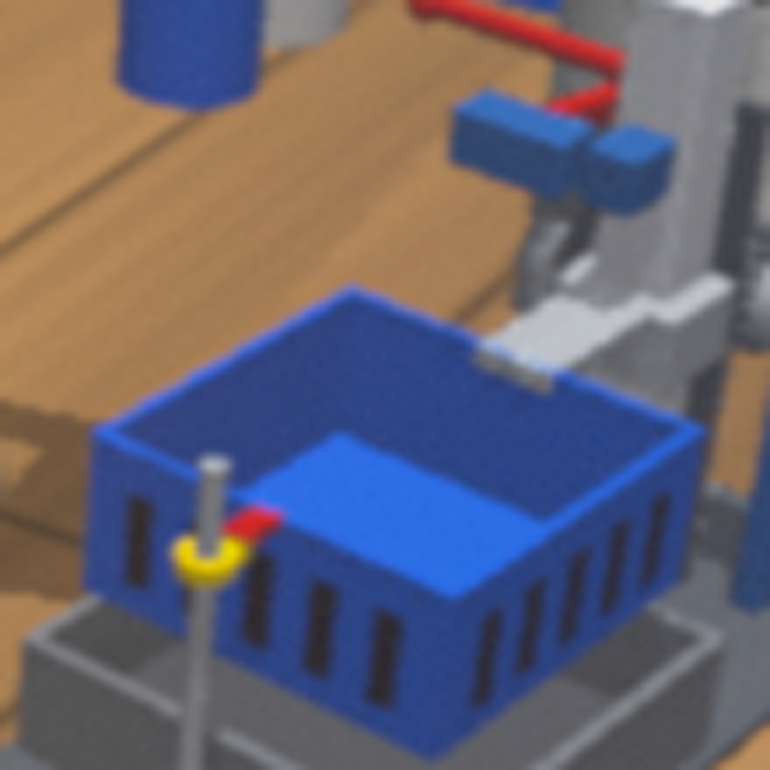

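Run:
```python
from h import *
S=cam('scene')
print(zfit(S,(340+93/7,150+431/7),(-.07,-.22)),zfit(S,(340+250/7,150+525/7),(0,-.23)),zfit(S,(340+208/7,150+558/7),(0,-.25)))
```

```text
(np.float64(0.13197033680701345), array([-0.3770376 , -0.02301305])) (np.float64(0.1313857159292001), array([-0.56086471, -0.05188321])) (np.float64(0.1284979699235124), array([-0.38417956, -0.03269732]))
```

Emit:
apply_moves --commands '[{"linear":[-0.03,-0.025,0.0],"delta_rot":[0,0,6],"fingers":0},{"linear":[-0.065,-0.055,0.0],"delta_rot":[0,0,12],"fingers":0},{"linear":[-0.1,-0.083,0.0],"delta_rot":[0,0,18],"fingers":0},{"linear":[-0.135,-0.112,0.0],"delta_rot":[0,0,24],"fingers":0},{"linear":[-0.17,-0.14,0.0],"delta_rot":[0,0,30],"fingers":0},{"linear":[-0.205,-0.17,0.0],"delta_rot":[0,0,37],"fingers":0},{"linear":[-0.235,-0.195,0.0],"delta_rot":[0,0,44],"fingers":0},{"linear":[-0.24,-0.198,0.0],"delta_rot":[0,0,47.5],"fingers":0}]'

```text
time: 11.85
tool_pos: [0.465, -0.1659, 0.3937]
tool_rot: [-0.0, 0.74, 0.673, -0.001]
contact_force: [0.5, 1.6, -0.3]
gripper_width: 1.002
```

```bash
python3 -c "
from h import *
eyes.grab_frame('scene')
eyes.grab_frame('scene')
info();print(state()['joint_vel'].round(3))
st,im=grab('wrist','w9');info()"
```

```text
t 11.95 pos [ 0.4652 -0.1637  0.394 ] x [0.088 0.996 0.001] z [-0.001  0.001 -1.   ] F [ 0.4 -0.5  1.1] w 0.999
[ 0.04  -0.021  0.009  0.008  0.007 -0.039]
t 12.0 pos [ 0.4653 -0.1628  0.3942] x [0.085 0.996 0.001] z [-0.     0.001 -1.   ] F [-0.5 -0.3  0.3] w 1.005
```

View pics/w9.png

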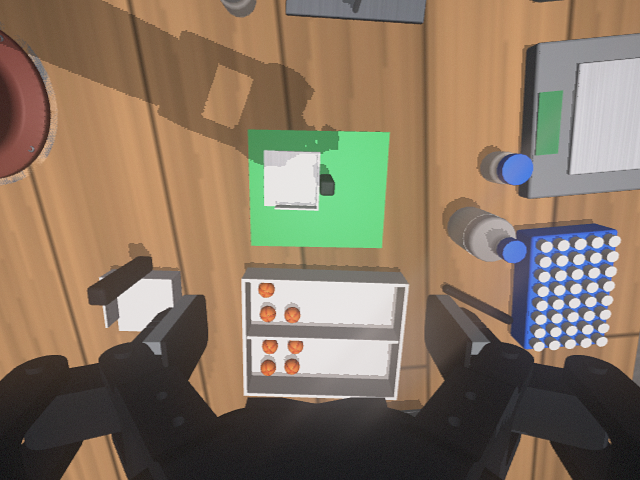

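```bash
python3 -c "
from h import *
im=cv2.imread('pics/w9.png');crop(im,240,120,400,260,5,'w9a');crop(im,235,260,415,405,4.4,'w9b')"
```

```text
(no output)
```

View pics/w9a.png

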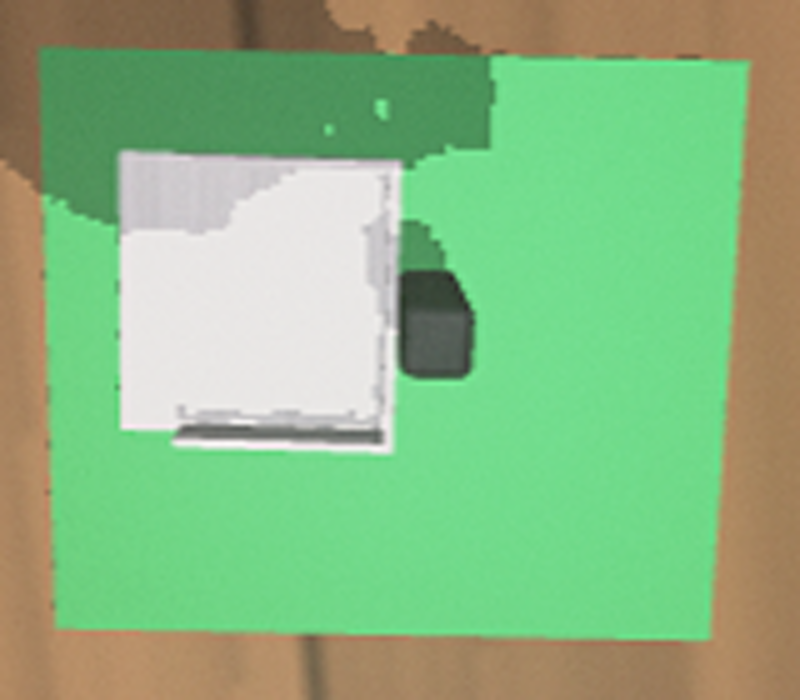

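View pics/w9b.png

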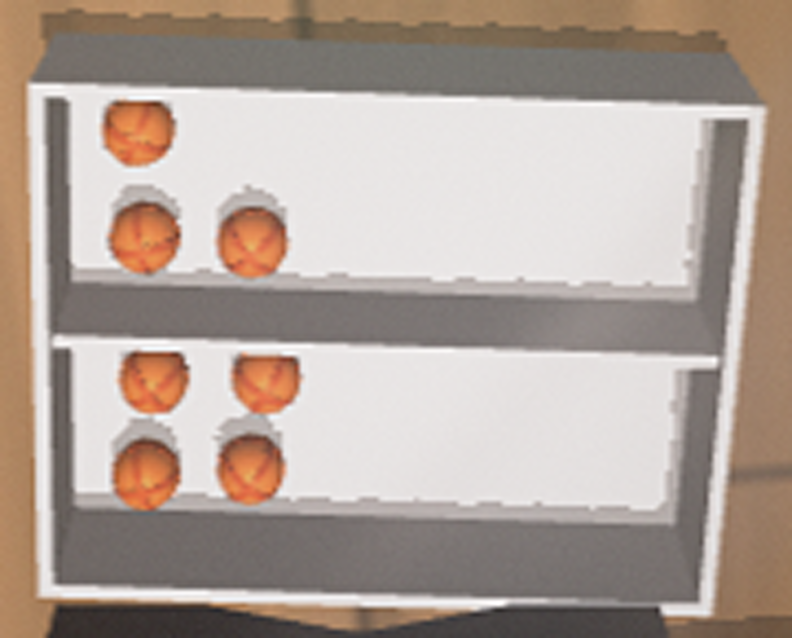

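```bash
cat > fit9.py <<'E'
from fit import *
st=dict(state());st['tool_pos']=np.array([.4653,-.1630,.3942])
W=cam('wrist',st)
a=lambda x,y:(240+x/5,120+y/5); b=lambda x,y:(235+x/4.4,260+y/4.4)
X,Y=.12,.0975
o=[(W,(-X,Y,.05),b(28,83)),(W,(X,Y,.05),b(767,105)),(W,(X,-Y,.05),b(712,615)),(W,(-X,-Y,.05),b(38,598))]
print('bin',*fit(o,[.45,-.38,-.1]))
X,Y=.1,.085
o=[(W,(-X,Y,.003),a(38,48)),(W,(X,Y,.003),a(750,61)),(W,(X,-Y,.003),a(711,640)),(W,(-X,-Y,.003),a(55,629))]
print('mat',*fit(o,[.45,-.18,-.1]))
h=.103
o=[(W,(-.04,.04,.005),a(118,151)),(W,(-.04,-.04,.005),a(120,430)),(W,(.04,.04,.031),a(403,160)),(W,(.04,-.04,.031),a(393,455)),
(W,(.04,.009,h),a(398,308)),(W,(.058,.009,h),a(474,308)),(W,(.058,-.009,h),a(471,378)),(W,(.04,-.009,h),a(402,378))]
r=fit(o,[.45,-.16,0]);print('scoop',*r)
p=r[0];print('handle',p[0]+.049*np.cos(p[2]),p[1]+.049*np.sin(p[2]))
E
python3 fit9.py
```

```text
bin [ 0.45764579 -0.38516421 -0.11750415] 0.3218866746292406 [[ 0.  -0. ]
 [-0.3  0.1]
 [-0.   0.1]
 [ 0.3 -0.3]]
mat [ 0.46866692 -0.16498936 -0.10267967] 0.22652472320370975 [[ 0.2 -0. ]
 [-0.2 -0. ]
 [-0.2  0. ]
 [ 0.2  0. ]]
scoop [ 0.43225937 -0.14451673 -0.11398751] 0.8579663894729492 [[ 0.1  0.1]
 [ 0.2  0. ]
 [-0.4  0.4]
 [-0.2 -0.3]
 [ 0.4 -0.8]
 [ 0.4 -0.4]
 [ 0.4  0.7]
 [-0.9  0.3]]
handle 0.4809413823379317 -0.1500900347518542
```

```bash
python3 -c "
from h import *
go([.481,-.150,.064],1.457)"
```

```text
t 12.0 lin [0.0139 0.0147 0.3302] rot [-0.02 -0.03  1.62] | pos [ 0.4653 -0.1628  0.3942] n 0.331
```

Emit:
apply_moves --commands '[{"linear":[0.01,0.01,0.04],"delta_rot":[0,0,1.6],"fingers":0},{"linear":[0.014,0.015,0.09],"delta_rot":[0,0,1.6],"fingers":0},{"linear":[0.014,0.015,0.14],"delta_rot":[0,0,1.6],"fingers":40},{"linear":[0.014,0.015,0.19],"delta_rot":[0,0,1.6],"fingers":60},{"linear":[0.014,0.015,0.235],"delta_rot":[0,0,1.6],"fingers":70},{"linear":[0.014,0.015,0.25],"delta_rot":[0,0,1.6],"fingers":70},{"linear":[0.014,0.015,0.25],"delta_rot":[0,0,1.6],"fingers":70},{"linear":[0.014,0.015,0.25],"delta_rot":[0,0,1.6],"fingers":70}]'

```text
time: 12.8
tool_pos: [0.483, -0.15, 0.1469]
tool_rot: [0.002, 0.746, 0.666, 0.001]
contact_force: [0.6, -0.4, -0.2]
gripper_width: 0.725
```

```bash
python3 -c "
from h import *
st,im=grab('wrist','w10')
go([.481,-.150,.064],1.457)
print('proj',proj(cam('wrist',st),[[.481,-.150,.103]]))"
```

```text
t 12.85 lin [ 0.0002 -0.003   0.0838] rot [0.3  0.1  0.06] | pos [ 0.4836 -0.1504  0.1478] n 0.084
proj [[310.3140557  269.76236861]]
```

View pics/w10.png

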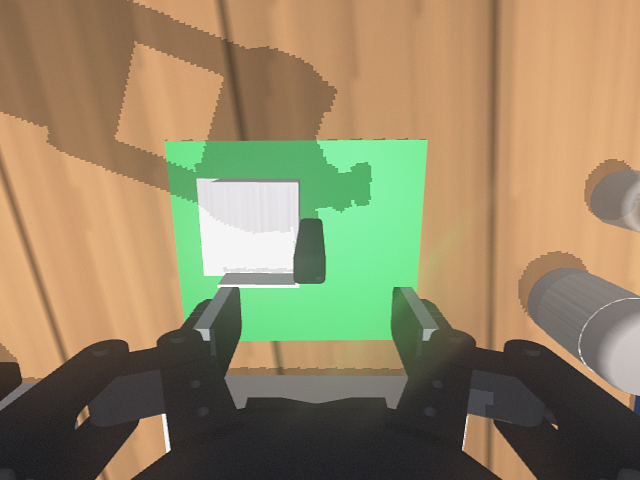

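Emit:
apply_moves --commands '[{"linear":[0,-0.002,0.03],"delta_rot":[0.2,0,0],"fingers":70},{"linear":[0,-0.002,0.06],"delta_rot":[0.2,0,0],"fingers":70},{"linear":[0,-0.002,0.08],"delta_rot":[0.2,0,0],"fingers":70},{"linear":[0,-0.002,0.084],"delta_rot":[0.2,0,0],"fingers":120},{"linear":[0,-0.002,0.084],"delta_rot":[0.2,0,0],"fingers":255},{"linear":[0,-0.002,0.084],"delta_rot":[0.2,0,0],"fingers":255},{"linear":[0,-0.002,0.084],"delta_rot":[0.2,0,0],"fingers":255},{"linear":[0,-0.002,0.084],"delta_rot":[0.2,0,0],"fingers":255}]'

```text
time: 13.65
tool_pos: [0.4813, -0.1504, 0.0629]
tool_rot: [0.001, 0.746, 0.666, -0.0]
contact_force: [-0.4, 0.2, 6.0]
gripper_width: 0.202
```

```bash
python3 -c "
from h import *
info()
st,im=grab('wrist','w11')
"
```

```text
t 13.65 pos [ 0.4813 -0.1504  0.0629] x [ 0.113  0.994 -0.002] z [ 0.001 -0.002 -1.   ] F [-0.4  0.2  6. ] w 0.202
```

View pics/w11.png

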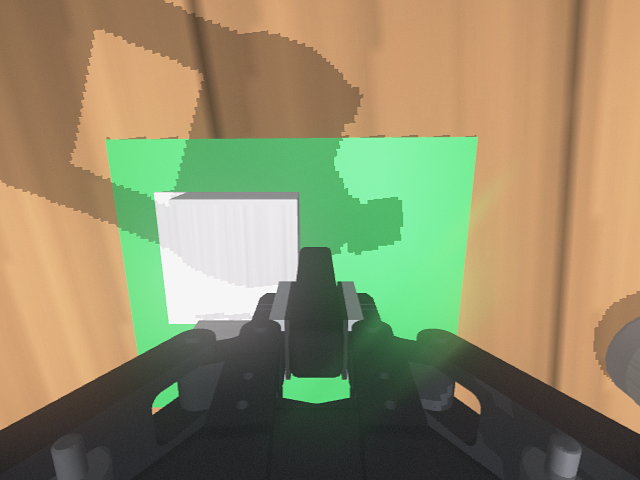

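```bash
cat >> h.py <<'E'
BIN=np.array([.4576,-.3852]);BY=-.1175;TZ=.060
def bl(x,y): return R.from_euler('z',BY).apply([x,y,0])[:2]+BIN
def scoop(xy,yaw,zu,tilt=0,pivot=None,st=None):
    """tool pose for scoop centre xy, underside z zu, yaw; tilt deg about scoop y (+ = mouth up), rotating about lip/pivot in scoop frame"""
    st=st or state()
    Rz=R.from_euler('z',yaw).as_matrix()
    Rt=R.from_euler('y',tilt,degrees=True).as_matrix()  # + about y: x->-z i.e. -x end goes up
    pv=np.array(pivot if pivot is not None else [0,0,0.])
    rel=np.array([.049,0,TZ])
    p=np.array([xy[0],xy[1],zu])+Rz@(pv+Rt@(rel-pv))
    # tool axes at zero tilt: x=scoop y, y=scoop x, z=-scoop z
    B=np.array([[0,1,0],[1,0,0],[0,0,-1.]])
    R1=Rz@Rt@B;R0=q2R(st['tool_rot'])
    l=R0.T@(p-st['tool_pos']);rv=np.degrees(R.from_matrix(R0.T@R1).as_rotvec())
    print('t',round(float(st['time']),2),'lin',l.round(4),'rot',rv.round(2),'| tgt',p.round(4),'pos',st['tool_pos'].round(4),'n',round(np.linalg.norm(l),3))
    return l,rv
E
python3 -c "
from h import *
scoop(bl(.05,.0475),BY,.10)
scoop(bl(.05,.0475),BY,.0055)
scoop(bl(-.03,.0475),BY,.0055)
"
```

```text
t 13.7 lin [-0.189   0.1023 -0.0968] rot [0.03 0.08 0.22] | tgt [ 0.5615 -0.3496  0.16  ] pos [ 0.4813 -0.1504  0.0629] n 0.236
t 13.7 lin [-0.1889  0.1022 -0.0023] rot [0.03 0.08 0.22] | tgt [ 0.5615 -0.3496  0.0655] pos [ 0.4813 -0.1504  0.0629] n 0.215
t 13.7 lin [-0.1885  0.0222 -0.0023] rot [0.03 0.08 0.22] | tgt [ 0.482  -0.3403  0.0655] pos [ 0.4813 -0.1504  0.0629] n 0.19
```

Emit:
apply_moves --commands '[{"linear":[0,0,-0.03],"delta_rot":[0,0,0],"fingers":255},{"linear":[-0.02,0.01,-0.07],"delta_rot":[0,0,0],"fingers":255},{"linear":[-0.06,0.03,-0.095],"delta_rot":[0,0,0],"fingers":255},{"linear":[-0.1,0.055,-0.097],"delta_rot":[0,0,0],"fingers":255},{"linear":[-0.14,0.075,-0.097],"delta_rot":[0,0,0.2],"fingers":255},{"linear":[-0.175,0.095,-0.097],"delta_rot":[0,0,0.2],"fingers":255},{"linear":[-0.189,0.102,-0.097],"delta_rot":[0,0,0.2],"fingers":255},{"linear":[-0.189,0.102,-0.09],"delta_rot":[0,0,0.2],"fingers":255}]'

```text
time: 14.5
tool_pos: [0.5607, -0.3516, 0.1511]
tool_rot: [0.0, 0.748, 0.664, -0.001]
contact_force: [0.5, -0.4, -0.5]
gripper_width: 0.197
```

```bash
python3 -c "
from h import *
eyes.grab_frame('scene')
st,im=grab('wrist','w12')
scoop(bl(.05,.0475),BY,.0055)
C=cam('wrist',st)
print(proj(C,[np.r_[bl(-.115,.0925),.05],np.r_[bl(.115,.0925),.05],np.r_[bl(.115,0.0025),.05],np.r_[bl(-.115,0.0025),.05]]))"
```

```text
t 14.6 lin [-0.0014  0.0032  0.0827] rot [-0.34 -0.11  0.  ] | tgt [ 0.5615 -0.3496  0.0655] pos [ 0.5589 -0.3481  0.1483] n 0.083
[[ -6.24901177 176.9473408 ]
 [342.71307864 176.89592185]
 [340.39868913 303.24791472]
 [ 22.24273419 302.81681381]]
```

View pics/w12.png

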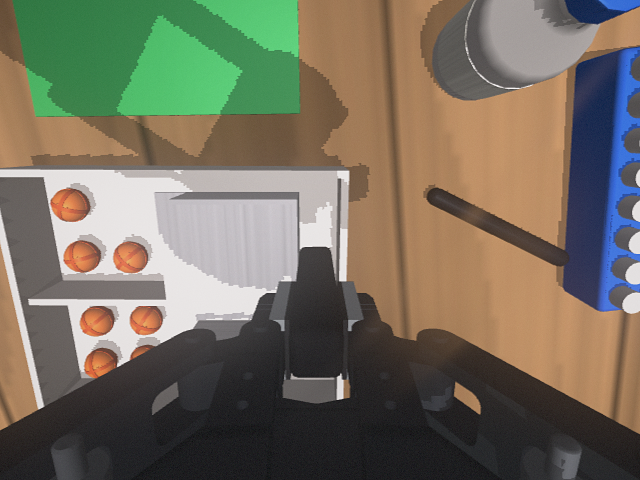

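Emit:
apply_moves --commands '[{"linear":[0,0.001,0.03],"delta_rot":[0,0,0],"fingers":255},{"linear":[0,0.001,0.06],"delta_rot":[0,0,0],"fingers":255},{"linear":[0,0.001,0.075],"delta_rot":[0,0,0],"fingers":255},{"linear":[0,0.001,0.078],"delta_rot":[0,0,0],"fingers":255},{"linear":[0,0.001,0.08],"delta_rot":[0,0,0],"fingers":255},{"linear":[0,0.001,0.081],"delta_rot":[0,0,0],"fingers":255},{"linear":[0,0.001,0.082],"delta_rot":[0,0,0],"fingers":255},{"linear":[0,0.001,0.082],"delta_rot":[0,0,0],"fingers":255}]'

```text
time: 15.4
tool_pos: [0.561, -0.3495, 0.0692]
tool_rot: [-0.0, 0.747, 0.664, -0.001]
contact_force: [-0.4, -0.8, -1.2]
gripper_width: 0.209
```

```bash
python3 -c "
from h import *
info()
st,im=grab('wrist','w13')
scoop(bl(.05,.0475),BY,.0055)
scoop(bl(-.072,.0475),BY,.0055)
"
```

```text
t 15.4 pos [ 0.561  -0.3495  0.0692] x [ 0.117  0.993 -0.001] z [-0.002 -0.001 -1.   ] F [-0.4 -0.8 -1.2] w 0.209
t 15.45 lin [-0.0001  0.0006  0.0035] rot [-0.12  0.05  0.02] | tgt [ 0.5615 -0.3496  0.0655] pos [ 0.561  -0.3494  0.069 ] n 0.004
t 15.45 lin [-1.000e-04 -1.214e-01  3.800e-03] rot [-0.12  0.05  0.02] | tgt [ 0.4403 -0.3353  0.0655] pos [ 0.561  -0.3494  0.069 ] n 0.121
```

View pics/w13.png

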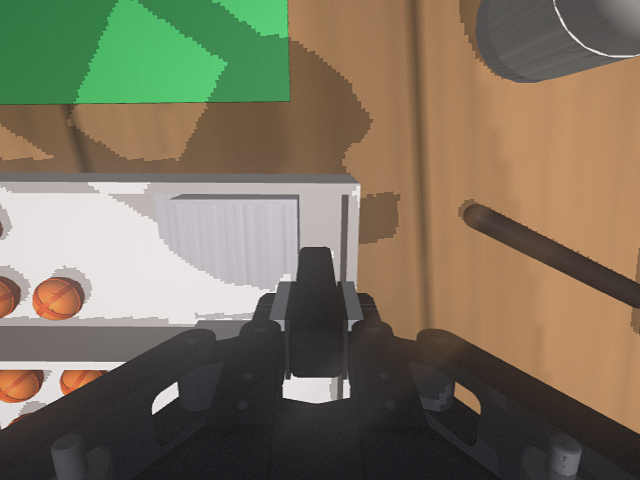

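Emit:
apply_moves --commands '[{"linear":[0,0,0.003],"delta_rot":[0,0,0],"fingers":255},{"linear":[0,0,0.004],"delta_rot":[0,0,0],"fingers":255},{"linear":[0,-0.005,0.004],"delta_rot":[0,0,0],"fingers":255},{"linear":[0,-0.015,0.004],"delta_rot":[0,0,0],"fingers":255},{"linear":[0,-0.025,0.004],"delta_rot":[0,0,0],"fingers":255},{"linear":[0,-0.035,0.004],"delta_rot":[0,0,0],"fingers":255},{"linear":[0,-0.045,0.004],"delta_rot":[0,0,0],"fingers":255},{"linear":[0,-0.055,0.004],"delta_rot":[0,0,0],"fingers":255}]'

```text
time: 16.25
tool_pos: [0.5055, -0.3429, 0.0649]
tool_rot: [-0.0, 0.747, 0.664, -0.001]
contact_force: [2.9, -0.7, 4.7]
gripper_width: 0.203
```

```bash
python3 -c "
from h import *
info()
st,im=grab('wrist','w14')
scoop(bl(-.072,.0475),BY,.0055)
"
```

```text
t 16.25 pos [ 0.5055 -0.3429  0.0649] x [ 0.117  0.993 -0.001] z [-0.002 -0.001 -1.   ] F [ 2.9 -0.7  4.7] w 0.203
t 16.3 lin [-0.0002 -0.0646 -0.0003] rot [-0.17  0.04 -0.01] | tgt [ 0.4403 -0.3353  0.0655] pos [ 0.5044 -0.3428  0.065 ] n 0.065
```

View pics/w14.png

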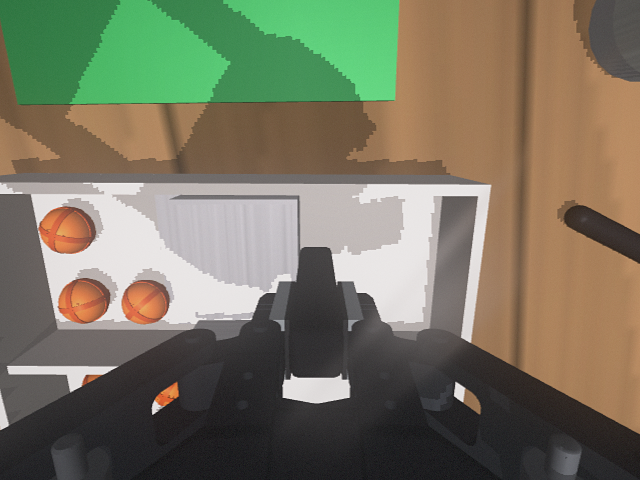

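Emit:
apply_moves --commands '[{"linear":[0,-0.008,0],"delta_rot":[0,0,0],"fingers":255},{"linear":[0,-0.016,0],"delta_rot":[0,0,0],"fingers":255},{"linear":[0,-0.024,0],"delta_rot":[0,0,0],"fingers":255},{"linear":[0,-0.032,0],"delta_rot":[0,0,0],"fingers":255},{"linear":[0,-0.039,0],"delta_rot":[0,0,0],"fingers":255},{"linear":[0,-0.046,0],"delta_rot":[0,0,0],"fingers":255},{"linear":[0,-0.053,0],"delta_rot":[0,0,0],"fingers":255},{"linear":[0,-0.06,0],"delta_rot":[0,0,0],"fingers":255}]'

```text
time: 17.1
tool_pos: [0.4462, -0.3358, 0.0649]
tool_rot: [-0.0, 0.747, 0.664, -0.001]
contact_force: [4.6, -0.1, 5.2]
gripper_width: 0.203
```

```bash
python3 -c "
from h import *
info()
st,im=grab('wrist','w15')
scoop(bl(-.074,.0475),BY,.0055)
"
```

```text
t 17.1 pos [ 0.4462 -0.3358  0.0649] x [ 0.117  0.993 -0.001] z [-0.002 -0.    -1.   ] F [ 4.6 -0.1  5.2] w 0.203
t 17.15 lin [-0.0002 -0.0071 -0.0006] rot [-0.15  0.03  0.  ] | tgt [ 0.4383 -0.3351  0.0655] pos [ 0.4455 -0.3357  0.0649] n 0.007
```

View pics/w15.png

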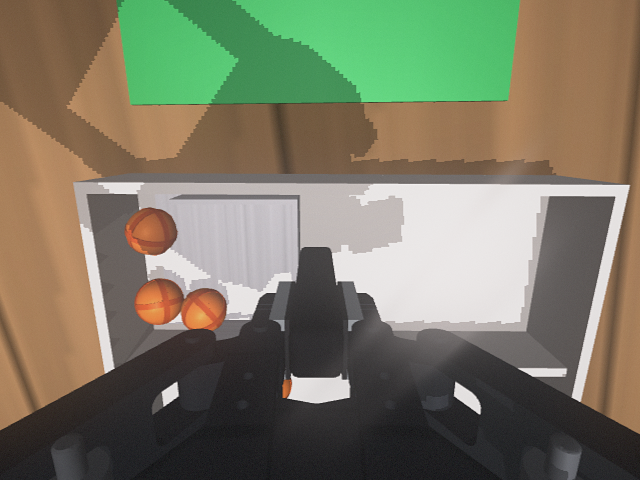

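Emit:
apply_moves --commands '[{"linear":[0,-0.003,0],"delta_rot":[0,0,0],"fingers":255},{"linear":[0,-0.005,0],"delta_rot":[0,0,0],"fingers":255},{"linear":[0,-0.007,0],"delta_rot":[0,0,0],"fingers":255},{"linear":[0,-0.008,0],"delta_rot":[0,0,0],"fingers":255},{"linear":[0,-0.009,0],"delta_rot":[0,0,0],"fingers":255},{"linear":[0,-0.009,0],"delta_rot":[0,0,0],"fingers":255},{"linear":[0,-0.009,0],"delta_rot":[0,0,0],"fingers":255},{"linear":[0,-0.009,0],"delta_rot":[0,0,0],"fingers":255}]'

```text
time: 17.95
tool_pos: [0.4374, -0.3348, 0.0649]
tool_rot: [-0.001, 0.747, 0.664, -0.001]
contact_force: [4.2, -0.7, 5.6]
gripper_width: 0.201
```

```bash
python3 -c "
from h import *
info()
st,im=grab('wrist','w16')
scoop(bl(-.074,.0475),BY,.0055)
"
```

```text
t 17.95 pos [ 0.4374 -0.3348  0.0649] x [ 0.117  0.993 -0.001] z [-0.002 -0.    -1.   ] F [ 4.2 -0.7  5.6] w 0.201
t 18.0 lin [-0.0002  0.001  -0.0006] rot [-0.13  0.03  0.02] | tgt [ 0.4383 -0.3351  0.0655] pos [ 0.4374 -0.3347  0.0649] n 0.001
```

View pics/w16.png

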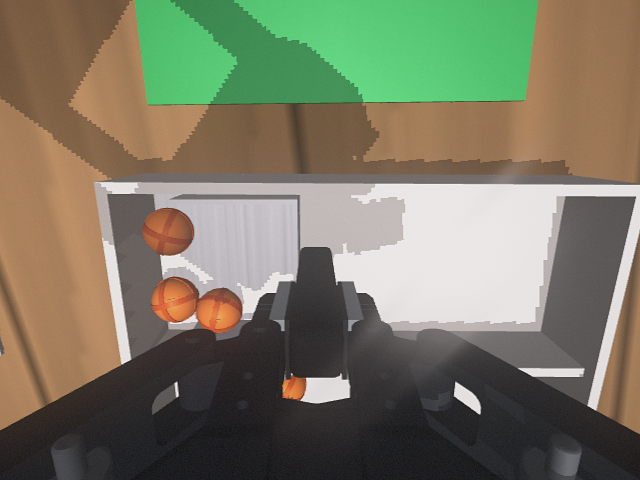

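```bash
python3 -c "
from h import *
for t in (5,10,15,20): scoop(bl(-.075,.0475),BY,.006,t,[.058,0,0])
"
```

```text
t 18.0 lin [-0.0002  0.0052 -0.0016] rot [4.87 0.03 0.01] | tgt [ 0.4426 -0.3356  0.0666] pos [ 0.4374 -0.3347  0.0649] n 0.005
t 18.0 lin [-0.0002  0.0105 -0.0018] rot [9.87 0.03 0.01] | tgt [ 0.4478 -0.3362  0.0667] pos [ 0.4374 -0.3347  0.0649] n 0.011
t 18.0 lin [-0.0002  0.0158 -0.0014] rot [1.487e+01 3.000e-02 1.000e-02] | tgt [ 0.4531 -0.3368  0.0663] pos [ 0.4374 -0.3347  0.0649] n 0.016
t 18.0 lin [-0.0002  0.021  -0.0006] rot [1.987e+01 3.000e-02 1.000e-02] | tgt [ 0.4583 -0.3374  0.0655] pos [ 0.4374 -0.3347  0.0649] n 0.021
```

Emit:
apply_moves --commands '[{"linear":[0,0.001,-0.001],"delta_rot":[1.5,0,0],"fingers":255},{"linear":[0,0.003,-0.002],"delta_rot":[3,0,0],"fingers":255},{"linear":[0,0.005,-0.003],"delta_rot":[5,0,0],"fingers":255},{"linear":[0,0.0075,-0.003],"delta_rot":[7,0,0],"fingers":255},{"linear":[0,0.01,-0.004],"delta_rot":[9.5,0,0],"fingers":255},{"linear":[0,0.013,-0.004],"delta_rot":[12,0,0],"fingers":255},{"linear":[0,0.016,-0.004],"delta_rot":[15,0,0],"fingers":255},{"linear":[0,0.016,-0.004],"delta_rot":[15,0,0],"fingers":255}]'

```text
time: 18.8
tool_pos: [0.4529, -0.3356, 0.0665]
tool_rot: [-0.101, 0.74, 0.659, -0.089]
contact_force: [-1.0, 0.7, -1.1]
gripper_width: 0.203
```

```bash
python3 -c "
from h import *
info()
st,im=grab('wrist','w17')
"
```

```text
t 18.8 pos [ 0.4529 -0.3356  0.0665] x [0.116 0.993 0.002] z [-0.265  0.033 -0.964] F [-1.   0.7 -1.1] w 0.203
```

View pics/w17.png

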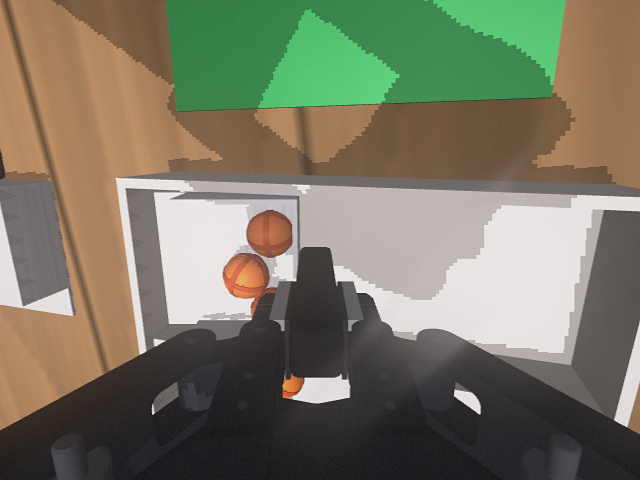

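```bash
cat >> h.py <<'E'
def lip(h,zl,tilt,yaw=None,st=None):
    """lip point at hoist-local h=(x,y), height zl, tilt deg"""
    xy=hoist([h[0]+.04,h[1],0])[:2]
    return scoop(xy,HY if yaw is None else yaw,zl,tilt,[-.04,0,0],st)
E
python3 -c "
from h import *
scoop(bl(-.06,.0475),BY,.20,15,[.058,0,0])
lip((-.03,-.15),.22,15)
"
```

```text
t 18.85 lin [-0.0009 -0.0364 -0.1908] rot [-0.42 -0.08  0.1 ] | tgt [ 0.468  -0.3386  0.2603] pos [ 0.4526 -0.3356  0.0667] n 0.194
t 18.85 lin [ 0.506   0.0578 -0.2103] rot [-0.42  0.33  1.62] | tgt [0.6221 0.1537 0.2549] pos [ 0.4526 -0.3356  0.0667] n 0.551
```

Emit:
apply_moves --commands '[{"linear":[0,-0.005,-0.025],"delta_rot":[0,0,0],"fingers":255},{"linear":[0,-0.014,-0.065],"delta_rot":[0,0,0],"fingers":255},{"linear":[0,-0.022,-0.105],"delta_rot":[0,0,0],"fingers":255},{"linear":[0.01,-0.03,-0.145],"delta_rot":[0,0,0],"fingers":255},{"linear":[0.03,-0.032,-0.175],"delta_rot":[0,0,0],"fingers":255},{"linear":[0.06,-0.025,-0.195],"delta_rot":[0,0,0],"fingers":255},{"linear":[0.095,-0.015,-0.205],"delta_rot":[0,0,0],"fingers":255},{"linear":[0.13,-0.005,-0.21],"delta_rot":[0,0,0],"fingers":255}]'

```text
time: 19.65
tool_pos: [0.5182, -0.2124, 0.2734]
tool_rot: [-0.098, 0.741, 0.658, -0.088]
contact_force: [0.1, -0.1, -1.3]
gripper_width: 0.201
```

Emit:
apply_moves --commands '[{"linear":[0.035,0.005,0],"delta_rot":[0,0,0],"fingers":255},{"linear":[0.07,0.01,0],"delta_rot":[0,0,0],"fingers":255},{"linear":[0.105,0.015,0],"delta_rot":[0,0,0],"fingers":255},{"linear":[0.14,0.02,0],"delta_rot":[0,0,0],"fingers":255},{"linear":[0.175,0.025,0],"delta_rot":[0,0,0.4],"fingers":255},{"linear":[0.21,0.03,0],"delta_rot":[0,0,0.8],"fingers":255},{"linear":[0.245,0.035,0],"delta_rot":[0,0,1.2],"fingers":255},{"linear":[0.28,0.04,0],"delta_rot":[0,0,1.6],"fingers":255}]'

```text
time: 20.45
tool_pos: [0.5885, 0.0613, 0.261]
tool_rot: [-0.098, 0.75, 0.648, -0.09]
contact_force: [0.0, 0.1, -1.9]
gripper_width: 0.199
```

```bash
python3 -c "
from h import *
info()
st,im=grab('wrist','w18')
lip((-.03,-.15),.20,15)
"
```

```text
t 20.45 pos [0.5885 0.0613 0.261 ] x [ 0.144  0.99  -0.008] z [-0.262  0.03  -0.965] F [ 0.   0.1 -1.9] w 0.199
t 20.5 lin [0.0914 0.0264 0.0189] rot [-0.32  0.28  0.18] | tgt [0.6221 0.1537 0.2349] pos [0.589  0.0662 0.2605] n 0.097
```

View pics/w18.png

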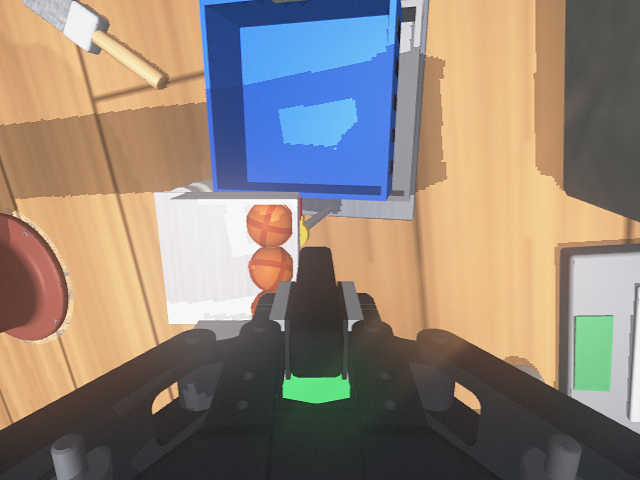

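Emit:
apply_moves --commands '[{"linear":[0.025,0.007,0.0],"delta_rot":[0,0,0],"fingers":255},{"linear":[0.05,0.014,0.0],"delta_rot":[0,0,0],"fingers":255},{"linear":[0.07,0.02,0.005],"delta_rot":[0,0,0],"fingers":255},{"linear":[0.085,0.024,0.01],"delta_rot":[0,0.2,0.2],"fingers":255},{"linear":[0.09,0.026,0.015],"delta_rot":[0,0.2,0.2],"fingers":255},{"linear":[0.09,0.026,0.019],"delta_rot":[0,0.2,0.2],"fingers":255},{"linear":[0.09,0.026,0.019],"delta_rot":[0,0.2,0.2],"fingers":255},{"linear":[0.09,0.026,0.019],"delta_rot":[0,0.2,0.2],"fingers":255}]'

```text
time: 21.3
tool_pos: [0.622, 0.1455, 0.2361]
tool_rot: [-0.099, 0.751, 0.646, -0.088]
contact_force: [0.1, 0.6, -1.7]
gripper_width: 0.2
```

```bash
python3 -c "
from h import *
info()
st,im=grab('wrist','w19')
lip((-.03,-.15),.17,0)
lip((-.03,-.15),.145,-15)
lip((-.03,-.15),.135,-30)
lip((-.03,-.15),.13,-45)
"
```

```text
t 21.3 pos [0.622  0.1455 0.2361] x [ 0.149  0.989 -0.005] z [-0.26   0.034 -0.965] F [ 0.1  0.6 -1.7] w 0.2
t 21.35 lin [ 0.008  -0.0117  0.0098] rot [-15.17   0.25  -0.28] | tgt [0.6097 0.1555 0.23  ] pos [0.6222 0.1456 0.2364] n 0.017
t 21.35 lin [ 0.0079 -0.0286  0.0185] rot [-30.17   0.29  -0.25] | tgt [0.5913 0.1582 0.226 ] pos [0.6222 0.1456 0.2364] n 0.035
t 21.35 lin [ 0.0078 -0.0525  0.0193] rot [-45.17   0.33  -0.21] | tgt [0.5682 0.1616 0.2315] pos [0.6222 0.1456 0.2364] n 0.057
t 21.35 lin [ 0.0077 -0.0792  0.0225] rot [-60.17   0.36  -0.17] | tgt [0.5419 0.1654 0.2354] pos [0.6222 0.1456 0.2364] n 0.083
```

View pics/w19.png

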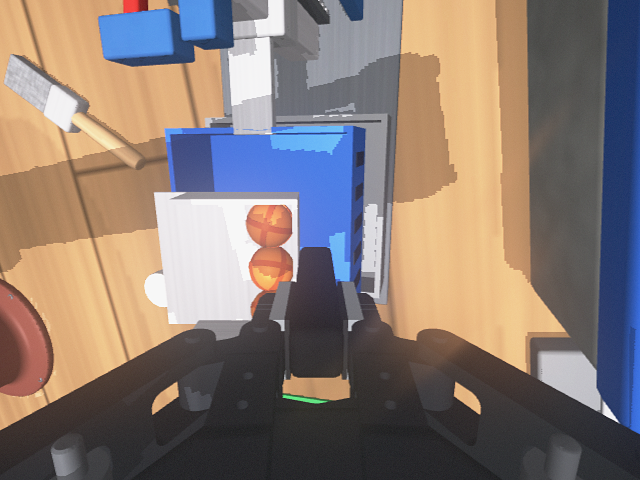

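```bash
python3 -c "
from h import *
C=cam('wrist')
print(proj(C,[hoist([-.07,-.08,.132]),hoist([.07,-.08,.132]),hoist([-.07,-.22,.132])]))
st=state()
"
```

```text
[[164.39740997 126.73350888]
 [352.31217382 123.30500746]
 [183.48938147 301.43017864]]
```

Emit:
apply_moves --commands '[{"linear":[0.003,-0.004,0.004],"delta_rot":[-6,0,0],"fingers":255},{"linear":[0.006,-0.009,0.008],"delta_rot":[-12,0,0],"fingers":255},{"linear":[0.008,-0.014,0.012],"delta_rot":[-18,0,0],"fingers":255},{"linear":[0.008,-0.021,0.015],"delta_rot":[-24,0,0],"fingers":255},{"linear":[0.008,-0.029,0.018],"delta_rot":[-30,0,0],"fingers":255},{"linear":[0.008,-0.038,0.019],"delta_rot":[-37,0,0],"fingers":255},{"linear":[0.008,-0.05,0.019],"delta_rot":[-44,0,0],"fingers":255},{"linear":[0.008,-0.063,0.02],"delta_rot":[-51,0,0],"fingers":255}]'

```text
time: 22.15
tool_pos: [0.5578, 0.1636, 0.2349]
tool_rot: [0.236, 0.72, 0.621, 0.201]
contact_force: [0.2, -0.5, -1.4]
gripper_width: 0.198
```

```bash
python3 -c "
from h import *
info()
lip((-.03,-.15),.13,-45)
st,im=grab('wrist','w20')
st,im=grab('scene','s20');crop(im[:,:,::-1],320,110,480,270,5,'s20c')
"
```

```text
t 22.15 pos [0.5578 0.1636 0.2349] x [ 0.149  0.989 -0.004] z [ 0.583 -0.091 -0.807] F [ 0.2 -0.5 -1.4] w 0.198
t 22.15 lin [-0.0005 -0.0126 -0.0099] rot [-8.84  0.33 -0.06] | tgt [0.5419 0.1654 0.2354] pos [0.5578 0.1636 0.2349] n 0.016
```

View pics/w20.png

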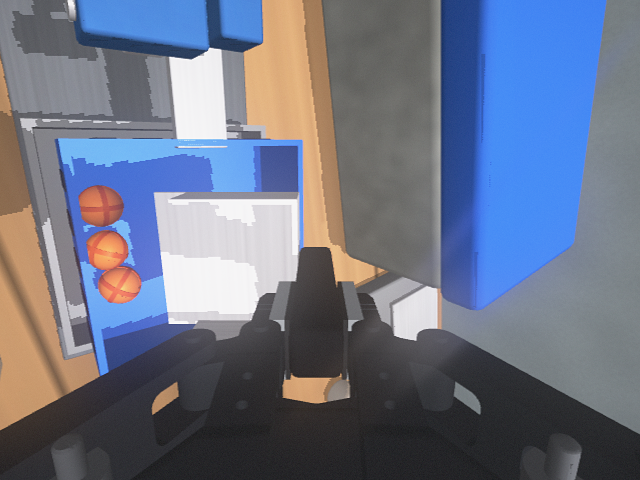

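View pics/s20c.png

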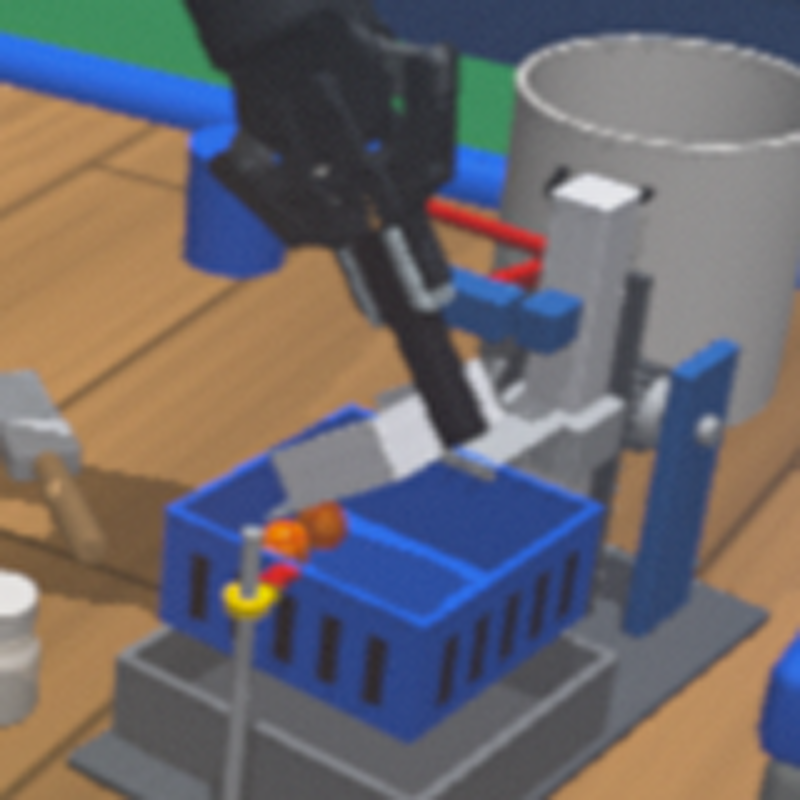

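```bash
python3 -c "
from h import *
lip((-.03,-.15),.18,-20)
lip((-.03,-.15),.22,0)
scoop(bl(.05,-.0475),BY,.15)
"
```

```text
t 22.25 lin [-0.0001  0.0478 -0.013 ] rot [15.49  0.43  0.07] | tgt [0.5841 0.1593 0.2668] pos [0.553  0.1637 0.2285] n 0.049
t 22.25 lin [-0.0001  0.0765 -0.0087] rot [ 3.549e+01  4.500e-01 -1.000e-02] | tgt [0.6097 0.1555 0.28  ] pos [0.553  0.1637 0.2285] n 0.077
t 22.25 lin [-0.6013  0.0572  0.0689] rot [35.48  0.93 -1.53] | tgt [ 0.5503 -0.444   0.21  ] pos [0.553  0.1637 0.2285] n 0.608
```

Emit:
apply_moves --commands '[{"linear":[0,0.01,-0.015],"delta_rot":[3,0,0],"fingers":255},{"linear":[0,0.025,-0.025],"delta_rot":[8,0,0],"fingers":255},{"linear":[0,0.045,-0.025],"delta_rot":[14,0,0],"fingers":255},{"linear":[0,0.06,-0.022],"delta_rot":[21,0,0],"fingers":255},{"linear":[0,0.07,-0.018],"delta_rot":[28,0,0],"fingers":255},{"linear":[-0.01,0.075,-0.012],"delta_rot":[33,0,0],"fingers":255},{"linear":[-0.04,0.075,-0.01],"delta_rot":[35.5,0,0],"fingers":255},{"linear":[-0.085,0.075,-0.01],"delta_rot":[35.5,0,0],"fingers":255}]'

```text
time: 23.05
tool_pos: [0.6021, 0.0713, 0.2861]
tool_rot: [0.003, 0.757, 0.653, 0.0]
contact_force: [0.8, 0.0, -1.0]
gripper_width: 0.201
```

```bash
python3 -c "
from h import *
info()
scoop(bl(.05,-.0475),BY,.12)
st,im=grab('wrist','w21')
st,im=grab('scene','s21');crop(im[:,:,::-1],320,110,480,270,5,'s21c')
"
```

```text
t 23.05 pos [0.6021 0.0713 0.2861] x [ 0.146  0.989 -0.004] z [ 0.004 -0.004 -1.   ] F [ 0.8  0.  -1. ] w 0.201
t 23.05 lin [-0.517   0.0236  0.108 ] rot [ 0.25  0.2  -1.66] | tgt [ 0.5503 -0.444   0.18  ] pos [0.6021 0.0713 0.2861] n 0.529
```

View pics/w21.png

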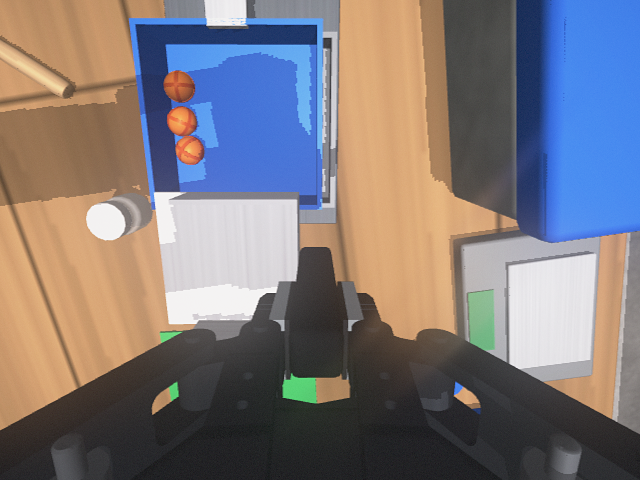

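View pics/s21c.png

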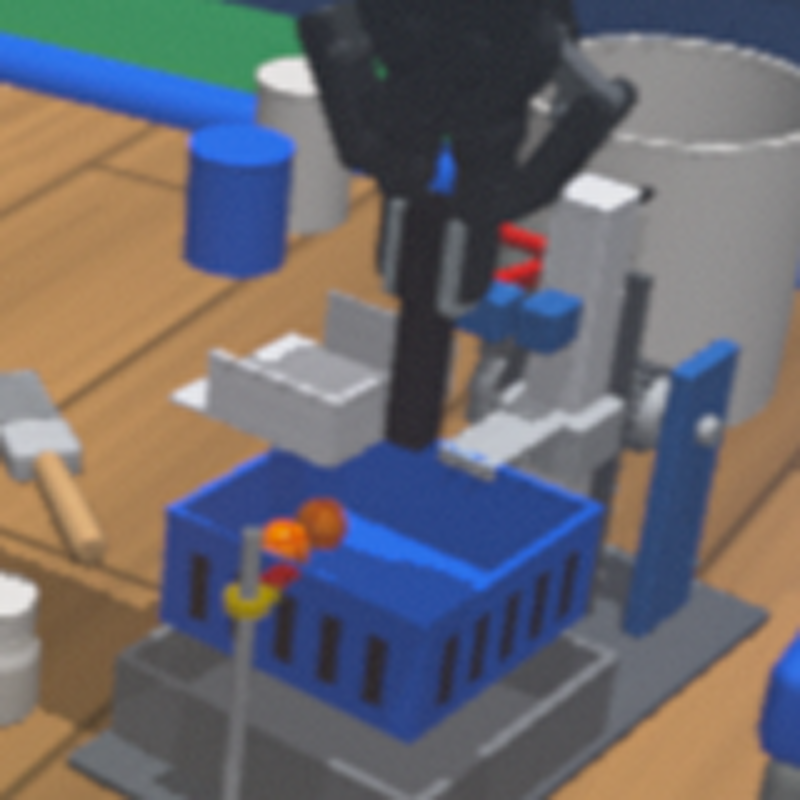

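Emit:
apply_moves --commands '[{"linear":[-0.045,0.002,0],"delta_rot":[0,0,0],"fingers":255},{"linear":[-0.095,0.004,0],"delta_rot":[0,0,0],"fingers":255},{"linear":[-0.145,0.006,0],"delta_rot":[0,0,0],"fingers":255},{"linear":[-0.195,0.008,0.01],"delta_rot":[0,0,-0.5],"fingers":255},{"linear":[-0.245,0.01,0.02],"delta_rot":[0,0,-1],"fingers":255},{"linear":[-0.29,0.013,0.03],"delta_rot":[0,0,-1.6],"fingers":255},{"linear":[-0.335,0.016,0.04],"delta_rot":[0,0,-1.6],"fingers":255},{"linear":[-0.38,0.018,0.05],"delta_rot":[0,0,-1.6],"fingers":255}]'

```text
time: 23.95
tool_pos: [0.5622, -0.3092, 0.2385]
tool_rot: [0.004, 0.749, 0.663, 0.001]
contact_force: [1.1, 1.0, -0.9]
gripper_width: 0.205
```

```bash
python3 -c "
from h import *
scoop(bl(.05,-.0475),BY,.08)
"
```

```text
t 23.95 lin [-0.1348  0.0038  0.0992] rot [ 0.42  0.27 -0.19] | tgt [ 0.5503 -0.444   0.14  ] pos [ 0.5622 -0.3092  0.2385] n 0.167
```

Emit:
apply_moves --commands '[{"linear":[-0.04,0.001,0.02],"delta_rot":[0,0,0],"fingers":255},{"linear":[-0.08,0.002,0.04],"delta_rot":[0,0,0],"fingers":255},{"linear":[-0.115,0.003,0.065],"delta_rot":[0.3,0.2,-0.2],"fingers":255},{"linear":[-0.13,0.003,0.085],"delta_rot":[0.3,0.2,-0.2],"fingers":255},{"linear":[-0.134,0.003,0.1],"delta_rot":[0.3,0.2,-0.2],"fingers":255},{"linear":[-0.134,0.003,0.1],"delta_rot":[0.3,0.2,-0.2],"fingers":255},{"linear":[-0.134,0.003,0.1],"delta_rot":[0.3,0.2,-0.2],"fingers":255},{"linear":[-0.134,0.003,0.1],"delta_rot":[0.3,0.2,-0.2],"fingers":255}]'

```text
time: 24.75
tool_pos: [0.5504, -0.4402, 0.1404]
tool_rot: [0.002, 0.747, 0.665, -0.0]
contact_force: [0.6, -0.7, -1.3]
gripper_width: 0.206
```

```bash
python3 -c "
from h import *
eyes.grab_frame('scene')
scoop(bl(.05,-.0475),BY,.0065)
st,im=grab('wrist','w22')
info()
"
```

```text
t 24.8 lin [-0.0035  0.0003  0.074 ] rot [0.15 0.18 0.11] | tgt [ 0.5503 -0.444   0.0665] pos [ 0.5503 -0.4403  0.1405] n 0.074
t 24.85 pos [ 0.5502 -0.4403  0.1404] x [ 0.115  0.993 -0.003] z [ 0.002 -0.003 -1.   ] F [-0.5 -0.6 -0.7] w 0.199
```

View pics/w22.png

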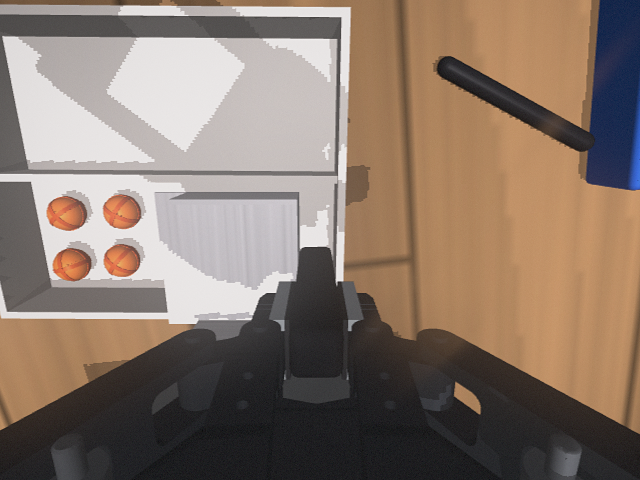

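Emit:
apply_moves --commands '[{"linear":[-0.003,0,0.02],"delta_rot":[0.1,0.2,0.1],"fingers":255},{"linear":[-0.003,0,0.045],"delta_rot":[0.1,0.2,0.1],"fingers":255},{"linear":[-0.003,0,0.065],"delta_rot":[0.1,0.2,0.1],"fingers":255},{"linear":[-0.003,0,0.07],"delta_rot":[0.1,0.2,0.1],"fingers":255},{"linear":[-0.003,0,0.073],"delta_rot":[0.1,0.2,0.1],"fingers":255},{"linear":[-0.003,0,0.075],"delta_rot":[0.1,0.2,0.1],"fingers":255},{"linear":[-0.003,0,0.075],"delta_rot":[0.1,0.2,0.1],"fingers":255},{"linear":[-0.003,0,0.075],"delta_rot":[0.1,0.2,0.1],"fingers":255}]'

```text
time: 25.65
tool_pos: [0.549, -0.444, 0.065]
tool_rot: [-0.001, 0.748, 0.664, 0.0]
contact_force: [-2.8, 2.6, 4.8]
gripper_width: 0.205
```

```bash
python3 -c "
from h import *
info()
scoop(bl(-.075,-.0475),BY,.0052)
"
```

```text
t 25.65 pos [ 0.549 -0.444  0.065] x [0.118 0.993 0.001] z [-0.001  0.001 -1.   ] F [-2.8  2.6  4.8] w 0.205
t 25.65 lin [ 0.     -0.1237 -0.    ] rot [-0.07 -0.08 -0.06] | tgt [ 0.4262 -0.4293  0.0652] pos [ 0.549 -0.444  0.065] n 0.124
```

Emit:
apply_moves --commands '[{"linear":[0,-0.008,0],"delta_rot":[0,0,0],"fingers":255},{"linear":[0,-0.018,0],"delta_rot":[0,0,0],"fingers":255},{"linear":[0,-0.03,0],"delta_rot":[0,0,0],"fingers":255},{"linear":[0,-0.042,0],"delta_rot":[0,0,0],"fingers":255},{"linear":[0,-0.054,0],"delta_rot":[0,0,0],"fingers":255},{"linear":[0,-0.066,0],"delta_rot":[0,0,0],"fingers":255},{"linear":[0,-0.078,0],"delta_rot":[0,0,0],"fingers":255},{"linear":[0,-0.088,0],"delta_rot":[0,0,0],"fingers":255}]'

```text
time: 26.45
tool_pos: [0.4615, -0.4339, 0.0649]
tool_rot: [0.001, 0.748, 0.664, 0.001]
contact_force: [17.2, 1.0, 12.9]
gripper_width: 0.2
```

```bash
python3 -c "
from h import *
info()
scoop(bl(-.075,-.0475),BY,.0052)
st,im=grab('wrist','w23')
"
```

```text
t 26.45 pos [ 0.4615 -0.4339  0.0649] x [0.119 0.993 0.   ] z [ 0.002 -0.    -1.   ] F [17.2  1.  12.9] w 0.2
t 26.45 lin [ 0.0004 -0.0356 -0.0003] rot [ 0.13 -0.01 -0.11] | tgt [ 0.4262 -0.4293  0.0652] pos [ 0.4615 -0.4339  0.0649] n 0.036
```

View pics/w23.png

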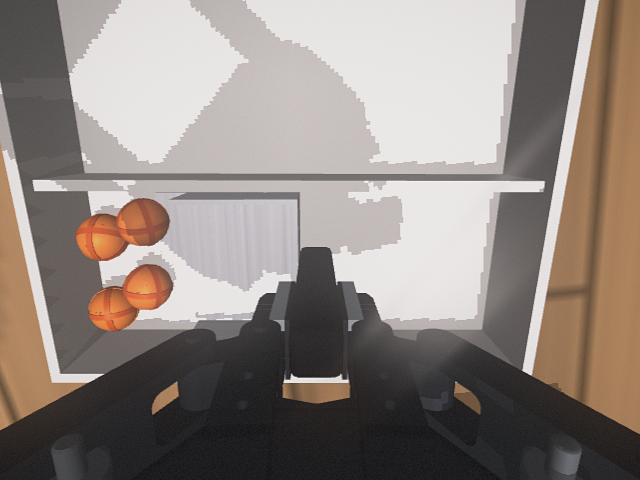

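Emit:
apply_moves --commands '[{"linear":[0,0.002,-0.0005],"delta_rot":[0,0,0],"fingers":255},{"linear":[0,0,-0.0005],"delta_rot":[0,0,0],"fingers":255},{"linear":[0,-0.002,-0.0005],"delta_rot":[0,0,0],"fingers":255},{"linear":[0,-0.004,-0.0005],"delta_rot":[0,0,0],"fingers":255},{"linear":[0,-0.006,-0.0005],"delta_rot":[0,0,0],"fingers":255},{"linear":[0,-0.008,-0.0005],"delta_rot":[0,0,0],"fingers":255},{"linear":[0,-0.01,-0.0005],"delta_rot":[0,0,0],"fingers":255},{"linear":[0,-0.01,-0.0005],"delta_rot":[0,0,0],"fingers":255}]'

```text
time: 27.3
tool_pos: [0.4514, -0.4328, 0.065]
tool_rot: [0.0, 0.748, 0.664, 0.0]
contact_force: [3.3, -1.3, 6.5]
gripper_width: 0.198
```

```bash
python3 -c "
from h import *
info()
scoop(bl(-.075,-.0475),BY,.0052)
st,im=grab('wrist','w24')
"
```

```text
t 27.3 pos [ 0.4514 -0.4328  0.065 ] x [0.119 0.993 0.   ] z [ 0.001  0.    -1.   ] F [ 3.3 -1.3  6.5] w 0.198
t 27.3 lin [ 0.0005 -0.0254 -0.0002] rot [ 0.03 -0.01 -0.09] | tgt [ 0.4262 -0.4293  0.0652] pos [ 0.4514 -0.4328  0.065 ] n 0.025
```

View pics/w24.png

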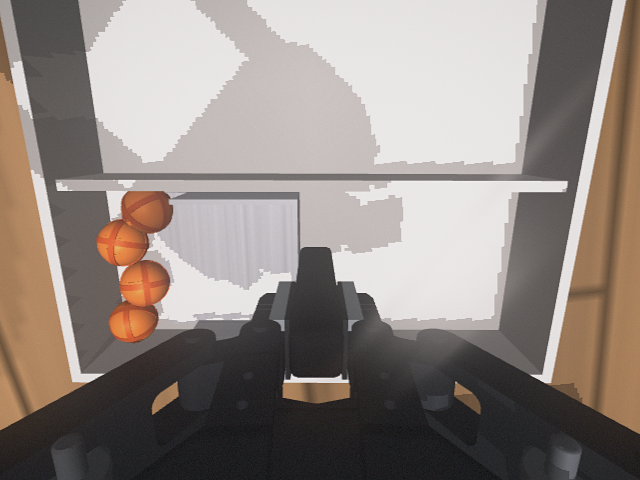

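Emit:
apply_moves --commands '[{"linear":[0.003,-0.002,-0.0003],"delta_rot":[0,0,0],"fingers":255},{"linear":[0.003,-0.005,-0.0003],"delta_rot":[0,0,0],"fingers":255},{"linear":[0.002,-0.007,-0.0003],"delta_rot":[0,0,0],"fingers":255},{"linear":[0,-0.008,-0.0003],"delta_rot":[0,0,0],"fingers":255},{"linear":[-0.003,-0.009,-0.0003],"delta_rot":[0,0,0],"fingers":255},{"linear":[-0.003,-0.011,-0.0003],"delta_rot":[0,0,0],"fingers":255},{"linear":[-0.001,-0.013,-0.0003],"delta_rot":[0,0,0],"fingers":255},{"linear":[0.001,-0.014,-0.0003],"delta_rot":[0,0,0],"fingers":255}]'

```text
time: 28.15
tool_pos: [0.4413, -0.4281, 0.0656]
tool_rot: [0.001, 0.749, 0.663, 0.004]
contact_force: [14.1, 3.6, 3.7]
gripper_width: 0.201
```

```bash
python3 -c "
from h import *
info()
scoop(bl(-.075,-.0475),BY,.0052)
st,im=grab('wrist','w25')
"
```

```text
t 28.15 pos [ 0.4413 -0.4281  0.0656] x [0.121 0.993 0.004] z [ 0.008  0.003 -1.   ] F [14.1  3.6  3.7] w 0.201
t 28.15 lin [-0.003  -0.0148  0.0003] rot [ 0.44 -0.25 -0.21] | tgt [ 0.4262 -0.4293  0.0652] pos [ 0.4413 -0.4281  0.0656] n 0.015
```

View pics/w25.png

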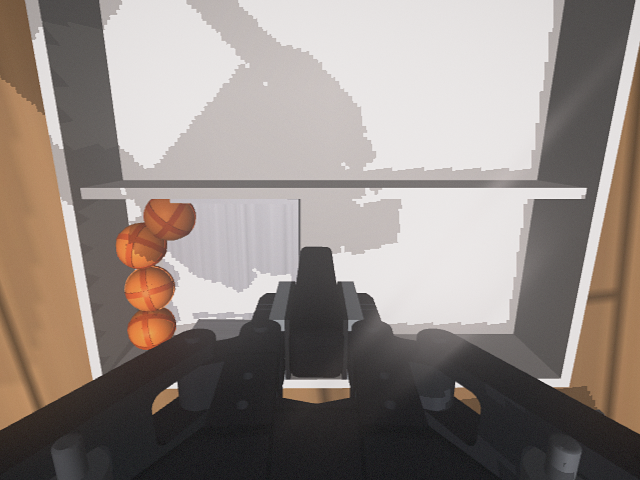

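Emit:
apply_moves --commands '[{"linear":[-0.002,0.003,0],"delta_rot":[0,0,0],"fingers":255},{"linear":[-0.006,0.003,0],"delta_rot":[0,0,0],"fingers":255},{"linear":[-0.007,0.001,0],"delta_rot":[0,0,0],"fingers":255},{"linear":[-0.007,-0.002,0],"delta_rot":[0,0,0],"fingers":255},{"linear":[-0.007,-0.004,0],"delta_rot":[0,0,0],"fingers":255},{"linear":[-0.007,-0.006,0],"delta_rot":[0,0,0],"fingers":255},{"linear":[-0.006,-0.008,0],"delta_rot":[0,0,0],"fingers":255},{"linear":[-0.005,-0.01,0],"delta_rot":[0,0,0],"fingers":255}]'

```text
time: 29.0
tool_pos: [0.4352, -0.4315, 0.0677]
tool_rot: [0.005, 0.749, 0.662, 0.008]
contact_force: [26.1, 8.4, 8.8]
gripper_width: 0.204
```

```bash
python3 -c "
from h import *
info()
scoop(bl(-.075,-.0475),BY,.0052)
st,im=grab('wrist','w26')
"
```

```text
t 29.0 pos [ 0.4352 -0.4315  0.0677] x [0.123 0.992 0.006] z [ 0.019  0.004 -1.   ] F [26.1  8.4  8.8] w 0.204
t 29.0 lin [ 0.001  -0.0093  0.0024] rot [ 1.05 -0.34 -0.35] | tgt [ 0.4262 -0.4293  0.0652] pos [ 0.4352 -0.4315  0.0677] n 0.01
```

View pics/w26.png

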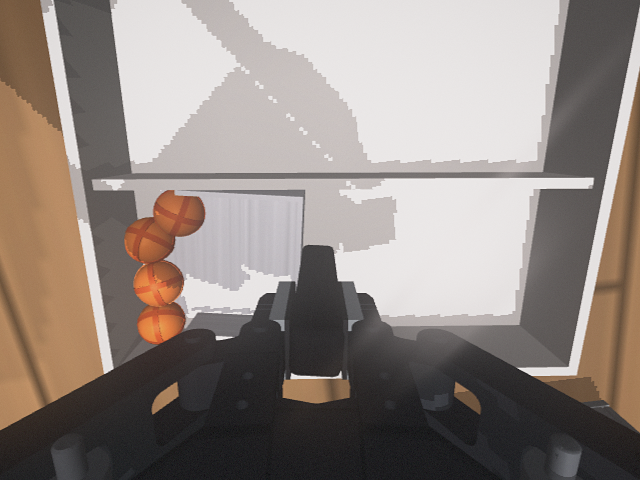

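Emit:
apply_moves --commands '[{"linear":[0,0.006,0],"delta_rot":[0,0,0],"fingers":255},{"linear":[0,0.01,0],"delta_rot":[0,0,0],"fingers":255},{"linear":[-0.003,0.01,0],"delta_rot":[0,0,0],"fingers":255},{"linear":[-0.004,0.01,0],"delta_rot":[0,0,0],"fingers":255},{"linear":[-0.004,0.008,0],"delta_rot":[0,0,0],"fingers":255},{"linear":[-0.004,0.005,0],"delta_rot":[0,0,0],"fingers":255},{"linear":[-0.004,0.003,0],"delta_rot":[0,0,0],"fingers":255},{"linear":[-0.004,0.002,0],"delta_rot":[0,0,0],"fingers":255}]'

```text
time: 29.85
tool_pos: [0.4304, -0.4359, 0.0654]
tool_rot: [-0.001, 0.748, 0.664, 0.003]
contact_force: [9.9, 5.1, 8.4]
gripper_width: 0.206
```

```bash
python3 -c "
from h import *
info()
scoop(bl(-.075,-.0475),BY,.0052)
st,im=grab('wrist','w27')
"
```

```text
t 29.85 pos [ 0.4304 -0.4359  0.0654] x [0.118 0.993 0.005] z [ 0.003  0.005 -1.   ] F [9.9 5.1 8.4] w 0.206
t 29.85 lin [ 0.006  -0.0049  0.0002] rot [ 0.14 -0.28 -0.05] | tgt [ 0.4262 -0.4293  0.0652] pos [ 0.4304 -0.4359  0.0654] n 0.008
```

View pics/w27.png

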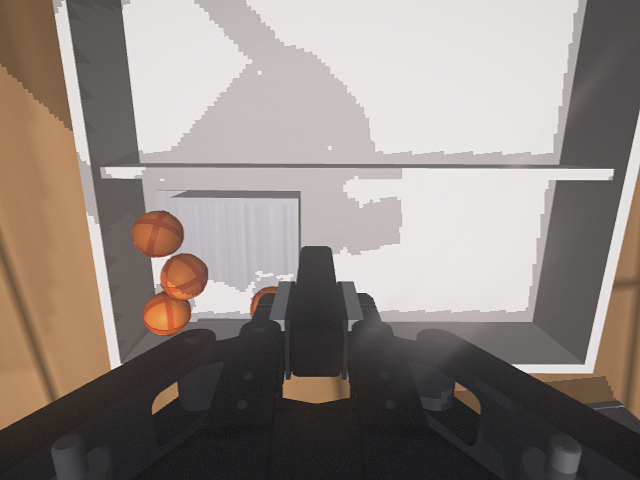

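Emit:
apply_moves --commands '[{"linear":[0,-0.001,0],"delta_rot":[0,0,0],"fingers":255},{"linear":[0,-0.003,0],"delta_rot":[0,0,0],"fingers":255},{"linear":[0.001,-0.005,0],"delta_rot":[0,0,0],"fingers":255},{"linear":[0.002,-0.006,0],"delta_rot":[0,0,0],"fingers":255},{"linear":[0.003,-0.007,0],"delta_rot":[0,0,0],"fingers":255},{"linear":[0.004,-0.007,0],"delta_rot":[0,0,0],"fingers":255},{"linear":[0.004,-0.007,0],"delta_rot":[0,0,0],"fingers":255},{"linear":[0.004,-0.007,0],"delta_rot":[0,0,0],"fingers":255}]'

```text
time: 30.7
tool_pos: [0.4229, -0.4338, 0.0652]
tool_rot: [0.001, 0.747, 0.664, -0.0]
contact_force: [5.5, -4.3, 4.2]
gripper_width: 0.202
```

```bash
python3 -c "
from h import *
info()
scoop(bl(-.075,-.0475),BY,.0052)
st,im=grab('wrist','w28')
"
```

```text
t 30.7 pos [ 0.4229 -0.4338  0.0652] x [ 0.117  0.993 -0.002] z [ 0.001 -0.002 -1.   ] F [ 5.5 -4.3  4.2] w 0.202
t 30.7 lin [0.0049 0.0028 0.    ] rot [ 0.09  0.09 -0.01] | tgt [ 0.4262 -0.4293  0.0652] pos [ 0.4229 -0.4338  0.0652] n 0.006
```

View pics/w28.png

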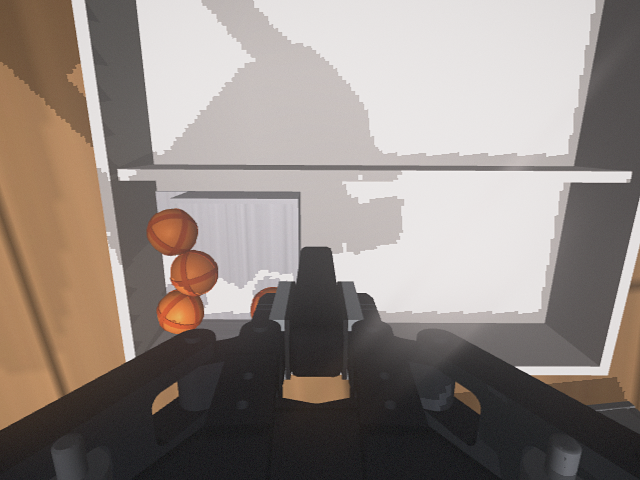

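Emit:
apply_moves --commands '[{"linear":[0.001,0.001,-0.001],"delta_rot":[1.5,0,0],"fingers":255},{"linear":[0.002,0.003,-0.002],"delta_rot":[3,0,0],"fingers":255},{"linear":[0.002,0.005,-0.003],"delta_rot":[5,0,0],"fingers":255},{"linear":[0.002,0.0075,-0.003],"delta_rot":[7,0,0],"fingers":255},{"linear":[0.002,0.01,-0.004],"delta_rot":[9.5,0,0],"fingers":255},{"linear":[0.002,0.013,-0.004],"delta_rot":[12,0,0],"fingers":255},{"linear":[0.002,0.016,-0.004],"delta_rot":[15,0,0],"fingers":255},{"linear":[0.002,0.019,-0.004],"delta_rot":[17,0,0],"fingers":255}]'

```text
time: 31.55
tool_pos: [0.439, -0.431, 0.0656]
tool_rot: [-0.116, 0.739, 0.656, -0.099]
contact_force: [-0.5, 0.1, -2.6]
gripper_width: 0.204
```

```bash
python3 -c "
from h import *
info()
st,im=grab('wrist','w29')
"
```

```text
t 31.55 pos [ 0.439  -0.431   0.0656] x [0.118 0.993 0.006] z [-0.298  0.041 -0.954] F [-0.5  0.1 -2.6] w 0.204
```

View pics/w29.png

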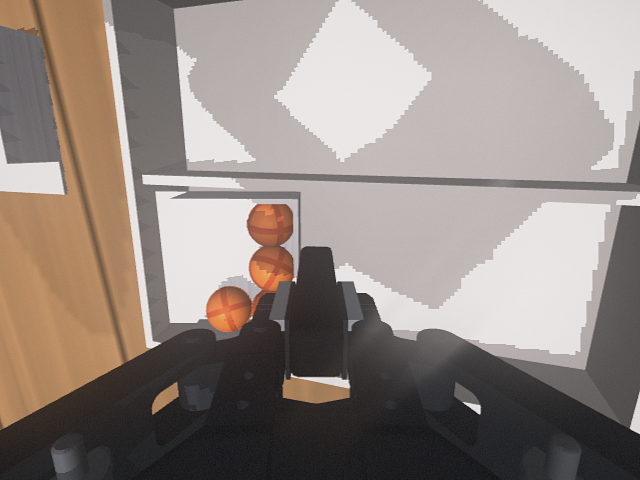

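```bash
python3 -c "
from h import *
lip((-.03,-.15),.22,17)
scoop(bl(-.06,-.045),BY,.20,17,[.058,0,0])
"
```

```text
t 31.6 lin [ 0.6032  0.0529 -0.2081] rot [-0.52  0.14  1.56] | tgt [0.6232 0.1536 0.2514] pos [ 0.4399 -0.431   0.0654] n 0.64
t 31.6 lin [ 0.0037 -0.0403 -0.1914] rot [-0.52 -0.33  0.06] | tgt [ 0.4592 -0.4307  0.26  ] pos [ 0.4399 -0.431   0.0654] n 0.196
```

Emit:
apply_moves --commands '[{"linear":[0.002,-0.004,-0.015],"delta_rot":[0,0,0],"fingers":255},{"linear":[0.002,-0.012,-0.045],"delta_rot":[0,0,0],"fingers":255},{"linear":[0.002,-0.022,-0.085],"delta_rot":[0,0,0],"fingers":255},{"linear":[0.002,-0.034,-0.125],"delta_rot":[0,0,0],"fingers":255},{"linear":[0.01,-0.045,-0.16],"delta_rot":[0,0,0],"fingers":255},{"linear":[0.03,-0.045,-0.185],"delta_rot":[0,0,0],"fingers":255},{"linear":[0.06,-0.04,-0.2],"delta_rot":[0,0,0],"fingers":255},{"linear":[0.095,-0.03,-0.21],"delta_rot":[0,0,0],"fingers":255}]'

```text
time: 32.4
tool_pos: [0.4843, -0.3426, 0.2807]
tool_rot: [-0.111, 0.74, 0.656, -0.098]
contact_force: [0.6, -0.2, -1.3]
gripper_width: 0.203
```

```bash
python3 -c "
from h import *
info()
lip((-.03,-.15),.22,17)
st,im=grab('wrist','w30')
"
```

```text
t 32.4 pos [ 0.4843 -0.3426  0.2807] x [0.121 0.993 0.   ] z [-0.29   0.036 -0.956] F [ 0.6 -0.2 -1.3] w 0.203
t 32.4 lin [0.5093 0.0831 0.0055] rot [0.02 0.38 1.31] | tgt [0.6232 0.1536 0.2514] pos [ 0.4843 -0.3426  0.2807] n 0.516
```

View pics/w30.png

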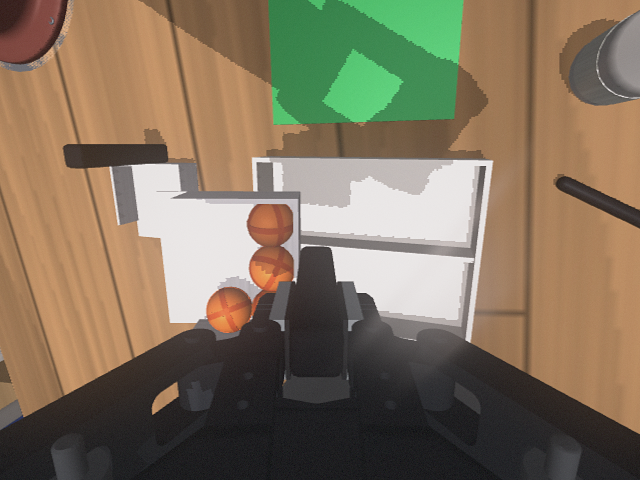

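Emit:
apply_moves --commands '[{"linear":[0.035,0.006,0],"delta_rot":[0,0,0],"fingers":255},{"linear":[0.07,0.012,0],"delta_rot":[0,0,0],"fingers":255},{"linear":[0.105,0.018,0],"delta_rot":[0,0,0],"fingers":255},{"linear":[0.14,0.024,0],"delta_rot":[0,0,0],"fingers":255},{"linear":[0.175,0.03,0],"delta_rot":[0,0,0.3],"fingers":255},{"linear":[0.21,0.036,0],"delta_rot":[0,0,0.6],"fingers":255},{"linear":[0.245,0.042,0],"delta_rot":[0,0,0.9],"fingers":255},{"linear":[0.28,0.048,0],"delta_rot":[0,0,1.3],"fingers":255}]'

```text
time: 33.25
tool_pos: [0.5628, -0.0692, 0.2644]
tool_rot: [-0.111, 0.747, 0.648, -0.1]
contact_force: [0.7, -0.1, -1.7]
gripper_width: 0.199
```

```bash
python3 -c "
from h import *
info()
lip((-.03,-.15),.21,17)
"
```

```text
t 33.25 pos [ 0.5628 -0.0692  0.2644] x [ 0.141  0.99  -0.005] z [-0.293  0.037 -0.955] F [ 0.7 -0.1 -1.7] w 0.199
t 33.25 lin [0.2292 0.0337 0.0126] rot [-0.16  0.34  0.14] | tgt [0.6232 0.1536 0.2414] pos [ 0.5628 -0.0692  0.2644] n 0.232
```

Emit:
apply_moves --commands '[{"linear":[0.035,0.006,0],"delta_rot":[0,0,0],"fingers":255},{"linear":[0.07,0.012,0],"delta_rot":[0,0,0],"fingers":255},{"linear":[0.105,0.018,0],"delta_rot":[0,0,0],"fingers":255},{"linear":[0.14,0.024,0.003],"delta_rot":[0,0,0],"fingers":255},{"linear":[0.175,0.028,0.006],"delta_rot":[0,0.2,0.1],"fingers":255},{"linear":[0.205,0.032,0.009],"delta_rot":[0,0.2,0.1],"fingers":255},{"linear":[0.225,0.034,0.012],"delta_rot":[0,0.2,0.1],"fingers":255},{"linear":[0.23,0.034,0.012],"delta_rot":[0,0.2,0.1],"fingers":255}]'

```text
time: 34.05
tool_pos: [0.6239, 0.1544, 0.2411]
tool_rot: [-0.112, 0.747, 0.648, -0.099]
contact_force: [0.2, 0.1, -1.2]
gripper_width: 0.203
```

```bash
python3 -c "
from h import *
eyes.grab_frame('scene')
st,im=grab('wrist','w31')
info()
lip((-.025,-.15),.17,0)
lip((-.025,-.15),.145,-15)
lip((-.025,-.15),.135,-30)
lip((-.025,-.15),.13,-40)
"
```

```text
t 34.15 pos [0.6244 0.153  0.2418] x [ 0.142  0.99  -0.003] z [-0.292  0.039 -0.956] F [-0.6 -0.3 -1.5] w 0.203
t 34.15 lin [ 0.0005 -0.006   0.0142] rot [-17.14   0.18   0.12] | tgt [0.6147 0.1548 0.23  ] pos [0.6244 0.153  0.2418] n 0.015
t 34.15 lin [ 0.0005 -0.0225  0.0235] rot [-32.14   0.17   0.14] | tgt [0.5963 0.1575 0.226 ] pos [0.6244 0.153  0.2418] n 0.033
t 34.15 lin [ 0.0006 -0.0465  0.0251] rot [-47.14   0.15   0.16] | tgt [0.5732 0.1609 0.2315] pos [0.6244 0.153  0.2418] n 0.053
t 34.15 lin [ 0.0006 -0.0637  0.0286] rot [-57.14   0.14   0.18] | tgt [0.5559 0.1634 0.2332] pos [0.6244 0.153  0.2418] n 0.07
```

View pics/w31.png

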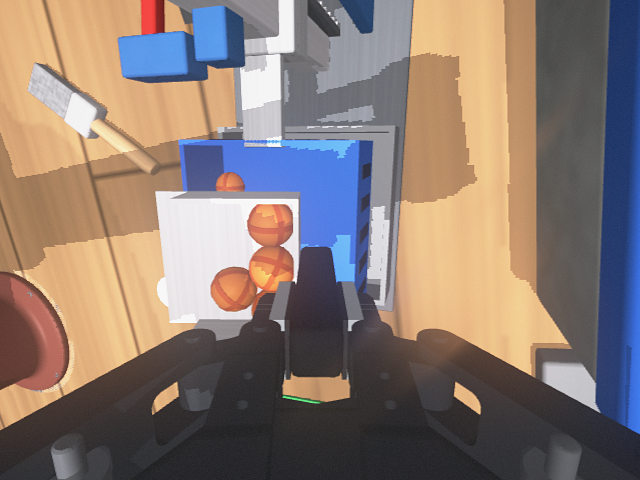

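Emit:
apply_moves --commands '[{"linear":[0,-0.001,0.005],"delta_rot":[-6,0,0],"fingers":255},{"linear":[0,-0.003,0.01],"delta_rot":[-12,0,0],"fingers":255},{"linear":[0,-0.006,0.014],"delta_rot":[-17,0,0],"fingers":255},{"linear":[0,-0.011,0.018],"delta_rot":[-22,0,0],"fingers":255},{"linear":[0,-0.016,0.021],"delta_rot":[-27,0,0],"fingers":255},{"linear":[0,-0.022,0.023],"delta_rot":[-32,0,0],"fingers":255},{"linear":[0,-0.034,0.024],"delta_rot":[-40,0,0],"fingers":255},{"linear":[0,-0.046,0.025],"delta_rot":[-47,0,0],"fingers":255}]'

```text
time: 34.95
tool_pos: [0.5737, 0.1587, 0.2324]
tool_rot: [0.198, 0.73, 0.631, 0.17]
contact_force: [-0.5, 0.2, -1.1]
gripper_width: 0.206
```

Emit:
apply_moves --commands '[{"linear":[0,-0.006,0],"delta_rot":[-5,0,0],"fingers":255},{"linear":[0,-0.012,0],"delta_rot":[-10,0,0],"fingers":255},{"linear":[0,-0.012,0],"delta_rot":[-10,0,0],"fingers":255},{"linear":[0,-0.012,0],"delta_rot":[-10,0,0],"fingers":255},{"linear":[0,-0.01,-0.01],"delta_rot":[-8,0,0],"fingers":255},{"linear":[0,0.005,-0.025],"delta_rot":[-3,0,0],"fingers":255},{"linear":[0,0.025,-0.035],"delta_rot":[5,0,0],"fingers":255},{"linear":[0,0.045,-0.035],"delta_rot":[12,0,0],"fingers":255}]'

```text
time: 35.75
tool_pos: [0.5979, 0.1574, 0.2899]
tool_rot: [0.117, 0.746, 0.647, 0.103]
contact_force: [1.1, 0.5, -1.0]
gripper_width: 0.204
```

```bash
python3 -c "
from h import *
info()
st,im=grab('wrist','w32')
st,im=grab('scene','s32');crop(im[:,:,::-1],320,110,480,270,5,'s32c')
scoop([.45,-.15],-.105,.15)
"
```

```text
t 35.75 pos [0.5979 0.1574 0.2899] x [0.142 0.99  0.001] z [ 0.305 -0.043 -0.951] F [ 1.1  0.5 -1. ] w 0.204
t 35.85 lin [-0.3227 -0.0785  0.0577] rot [18.16  0.37 -2.35] | tgt [ 0.4987 -0.1551  0.21  ] pos [0.6018 0.1559 0.2894] n 0.337
```

View pics/w32.png

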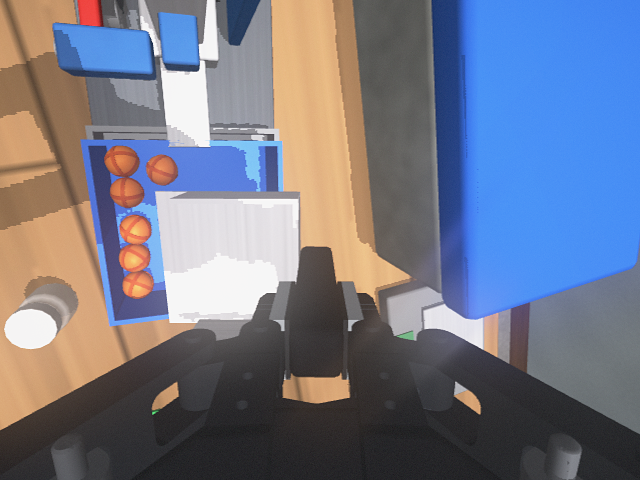

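View pics/s32.png

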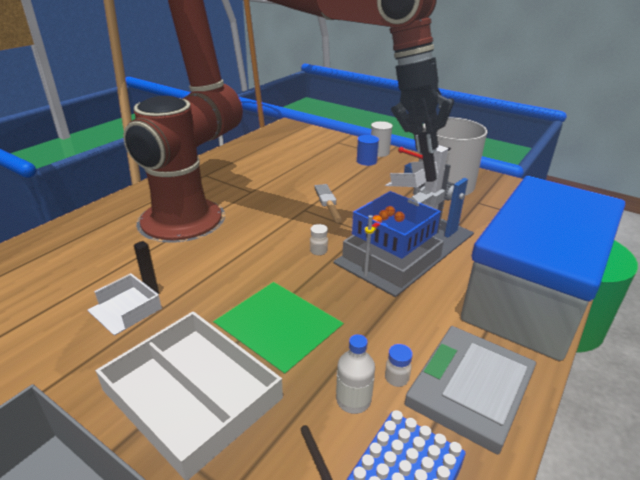

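Emit:
apply_moves --commands '[{"linear":[-0.01,0.01,-0.01],"delta_rot":[5,0,0],"fingers":255},{"linear":[-0.04,0.005,-0.01],"delta_rot":[11,0,-0.3],"fingers":255},{"linear":[-0.085,-0.01,0],"delta_rot":[17,0,-0.6],"fingers":255},{"linear":[-0.13,-0.025,0.01],"delta_rot":[18,0,-1],"fingers":255},{"linear":[-0.175,-0.035,0.02],"delta_rot":[18,0,-1.4],"fingers":255},{"linear":[-0.22,-0.05,0.03],"delta_rot":[18,0,-1.8],"fingers":255},{"linear":[-0.265,-0.065,0.045],"delta_rot":[18,0,-2.2],"fingers":255},{"linear":[-0.305,-0.075,0.055],"delta_rot":[18,0,-2.4],"fingers":255}]'

```text
time: 36.65
tool_pos: [0.4969, -0.139, 0.2089]
tool_rot: [0.002, 0.742, 0.67, -0.004]
contact_force: [1.2, 0.2, -1.8]
gripper_width: 0.206
```

```bash
python3 -c "
from h import *
eyes.grab_frame('side')
st,im=grab('wrist','w33')
scoop([.45,-.155],-.105,.0045)
"
```

```text
t 36.75 lin [-0.0178  0.0057  0.1433] rot [-0.29  0.5  -0.18] | tgt [ 0.4987 -0.1601  0.0645] pos [ 0.4959 -0.1406  0.2077] n 0.145
```

View pics/w33.png

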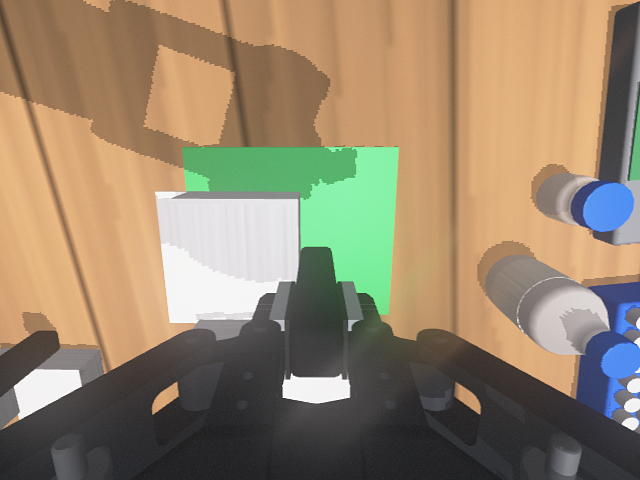

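Emit:
apply_moves --commands '[{"linear":[-0.01,0.003,0.04],"delta_rot":[0,0.4,0],"fingers":255},{"linear":[-0.017,0.005,0.085],"delta_rot":[0,0.4,0],"fingers":255},{"linear":[-0.017,0.005,0.12],"delta_rot":[0,0.4,0],"fingers":255},{"linear":[-0.017,0.005,0.135],"delta_rot":[0,0.4,0],"fingers":255},{"linear":[-0.017,0.005,0.139],"delta_rot":[0,0.4,0],"fingers":255},{"linear":[-0.017,0.005,0.142],"delta_rot":[0,0.4,0],"fingers":255},{"linear":[-0.017,0.005,0.1435],"delta_rot":[0,0.4,0],"fingers":255},{"linear":[-0.017,0.005,0.1445],"delta_rot":[0,0.4,0],"fingers":255}]'

```text
time: 37.55
tool_pos: [0.5023, -0.1557, 0.0671]
tool_rot: [0.001, 0.742, 0.67, -0.0]
contact_force: [0.8, -0.5, -1.6]
gripper_width: 0.202
```

```bash
python3 -c "
from h import *
st,im=grab('side','d34');crop(im[:,:,::-1],290,160,450,290,5,'d34c')
info()
"
```

```text
t 37.6 pos [ 0.5019 -0.1555  0.0666] x [ 0.101  0.995 -0.002] z [ 0.    -0.002 -1.   ] F [ 0.4 -1.1 -1.6] w 0.206
```

View pics/d34c.png

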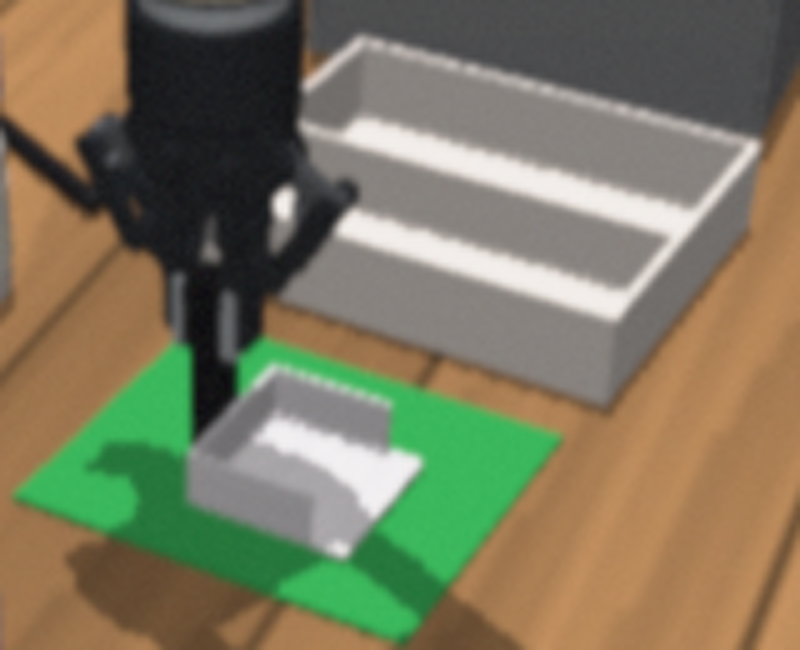

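Emit:
apply_moves --commands '[{"linear":[0,0,0.0015],"delta_rot":[0,0,0],"fingers":255},{"linear":[0,0,0.0025],"delta_rot":[0,0,0],"fingers":255},{"linear":[0,0,0.0035],"delta_rot":[0,0,0],"fingers":255},{"linear":[0,0,0.004],"delta_rot":[0,0,0],"fingers":255},{"linear":[0,0,0.004],"delta_rot":[0,0,0],"fingers":180},{"linear":[0,0,0.003],"delta_rot":[0,0,0],"fingers":120},{"linear":[0,0,0.002],"delta_rot":[0,0,0],"fingers":90},{"linear":[0,0,0.001],"delta_rot":[0,0,0],"fingers":90}]'

```text
time: 38.4
tool_pos: [0.5007, -0.1552, 0.064]
tool_rot: [-0.0, 0.742, 0.67, -0.001]
contact_force: [0.6, 0.2, 0.0]
gripper_width: 0.65
```

```bash
python3 -c "
from h import *
info()
st,im=grab('wrist','w35')
"
```

```text
t 38.4 pos [ 0.5007 -0.1552  0.064 ] x [ 0.102  0.995 -0.001] z [-0.002 -0.001 -1.   ] F [0.6 0.2 0. ] w 0.65
```

View pics/w35.png

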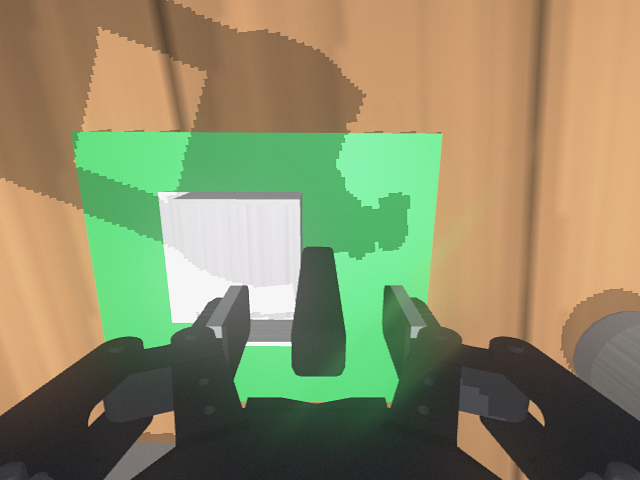

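Emit:
apply_moves --commands '[{"linear":[0,0,-0.03],"delta_rot":[0,0,0],"fingers":90},{"linear":[0,0,-0.08],"delta_rot":[0,0,0],"fingers":60},{"linear":[0,0,-0.13],"delta_rot":[0,0,0],"fingers":60},{"linear":[0,0,-0.18],"delta_rot":[0,0,-4],"fingers":60},{"linear":[0,0,-0.23],"delta_rot":[0,0,-9],"fingers":60},{"linear":[0,0,-0.275],"delta_rot":[0,0,-15],"fingers":60},{"linear":[0.03,-0.005,-0.31],"delta_rot":[0,0,-22],"fingers":60},{"linear":[0.075,-0.01,-0.325],"delta_rot":[0,0,-29],"fingers":60}]'

```text
time: 39.25
tool_pos: [0.5, -0.08, 0.3939]
tool_rot: [0.003, 0.55, 0.835, -0.0]
contact_force: [1.1, 0.5, 0.5]
gripper_width: 0.761
```

```bash
python3 -c "
from h import *
go([.45,.27,.39],2.6)
go([.43,.33,.37],2.8)
"
```

```text
t 39.25 lin [0.3414 0.0921 0.0024] rot [  0.06   0.32 -35.75] | pos [ 0.5    -0.08    0.3939] n 0.354
t 39.25 lin [0.4045 0.0973 0.0221] rot [ 3.00e-02  3.30e-01 -4.72e+01] | pos [ 0.5    -0.08    0.3939] n 0.417
```

Emit:
apply_moves --commands '[{"linear":[0.045,0.012,0],"delta_rot":[0,0,-6],"fingers":60},{"linear":[0.09,0.025,0],"delta_rot":[0,0,-12],"fingers":60},{"linear":[0.135,0.037,0],"delta_rot":[0,0,-18],"fingers":60},{"linear":[0.18,0.05,0],"delta_rot":[0,0,-24],"fingers":60},{"linear":[0.225,0.06,0],"delta_rot":[0,0,-30],"fingers":60},{"linear":[0.27,0.073,0],"delta_rot":[0,0,-37],"fingers":60},{"linear":[0.315,0.085,0],"delta_rot":[0,0,-44],"fingers":60},{"linear":[0.36,0.095,0],"delta_rot":[0,0,-51],"fingers":60}]'

```text
time: 40.05
tool_pos: [0.4443, 0.291, 0.3886]
tool_rot: [-0.001, 0.135, 0.991, -0.001]
contact_force: [0.8, -0.5, 0.3]
gripper_width: 0.762
```

```bash
python3 -c "
from h import *
st,im=grab('wrist','w36')
go([.4805,.364,.167],2.997)
"
```

```text
t 40.1 lin [-0.0206  0.0746  0.2211] rot [ 0.14 -0.28 -6.67] | pos [0.4423 0.2964 0.388 ] n 0.234
```

View pics/w36.png

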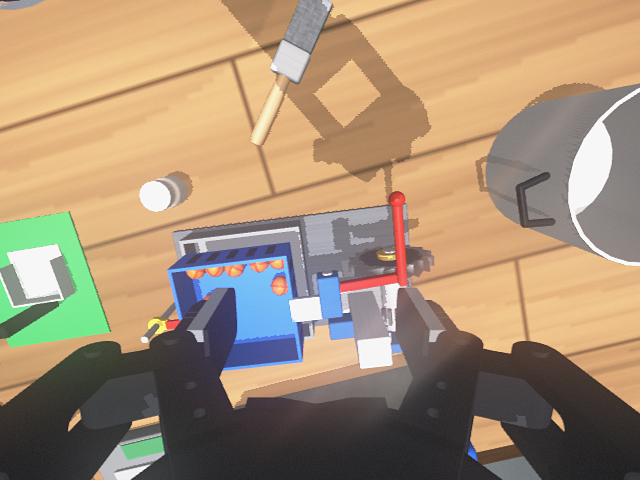

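Emit:
apply_moves --commands '[{"linear":[-0.01,0.04,0.0],"delta_rot":[0,0,-5],"fingers":90},{"linear":[-0.02,0.07,0.01],"delta_rot":[0,0,-6.7],"fingers":110},{"linear":[-0.02,0.072,0.04],"delta_rot":[0,0,-6.7],"fingers":120},{"linear":[-0.02,0.073,0.085],"delta_rot":[0,0,-6.7],"fingers":125},{"linear":[-0.02,0.073,0.13],"delta_rot":[0,0,-6.7],"fingers":130},{"linear":[-0.02,0.073,0.145],"delta_rot":[0,0,-6.7],"fingers":130},{"linear":[-0.02,0.073,0.145],"delta_rot":[0,0,-6.7],"fingers":130},{"linear":[-0.02,0.073,0.145],"delta_rot":[0,0,-6.7],"fingers":130}]'

```text
time: 40.9
tool_pos: [0.4847, 0.3541, 0.2458]
tool_rot: [0.0, 0.08, 0.997, 0.0]
contact_force: [0.8, -0.1, 1.1]
gripper_width: 0.488
```

```bash
python3 -c "
from h import *
st,im=grab('wrist','w37')
go([.4805,.364,.167],2.997)
"
```

```text
t 40.95 lin [0.0063 0.0086 0.08  ] rot [ 0.09  0.12 -0.86] | pos [0.4852 0.3544 0.247 ] n 0.081
```

View pics/w37.png

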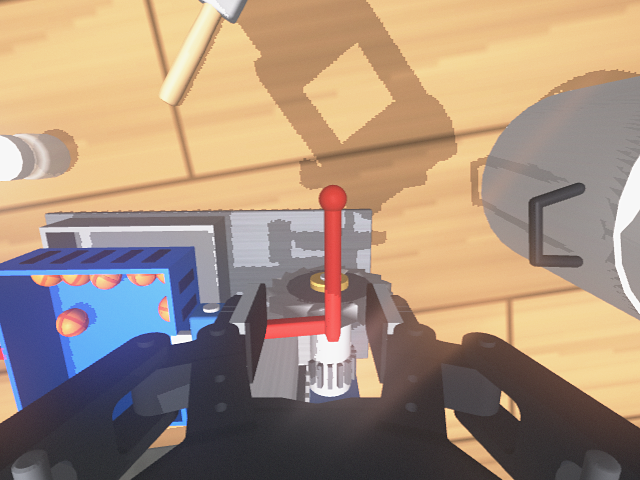

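Emit:
apply_moves --commands '[{"linear":[0.006,0.008,0.01],"delta_rot":[0,0,-0.9],"fingers":130},{"linear":[0.006,0.009,0.035],"delta_rot":[0,0,-0.9],"fingers":130},{"linear":[0.006,0.009,0.065],"delta_rot":[0,0,-0.9],"fingers":130},{"linear":[0.006,0.009,0.079],"delta_rot":[0,0,-0.9],"fingers":130},{"linear":[0.006,0.009,0.079],"delta_rot":[0,0,-0.9],"fingers":180},{"linear":[0.006,0.009,0.079],"delta_rot":[0,0,-0.9],"fingers":255},{"linear":[0.006,0.009,0.079],"delta_rot":[0,0,-0.9],"fingers":255},{"linear":[0.006,0.009,0.079],"delta_rot":[0,0,-0.9],"fingers":255}]'

```text
time: 41.75
tool_pos: [0.4799, 0.3646, 0.1665]
tool_rot: [0.0, 0.072, 0.997, 0.001]
contact_force: [-0.2, 2.2, 0.9]
gripper_width: 0.092
```

```bash
python3 -c "
from h import *
info()
st,im=grab('wrist','w38')
"
```

```text
t 41.75 pos [0.4799 0.3646 0.1665] x [-0.99   0.143 -0.   ] z [ 0.     0.002 -1.   ] F [-0.2  2.2  0.9] w 0.092
```

View pics/w38.png

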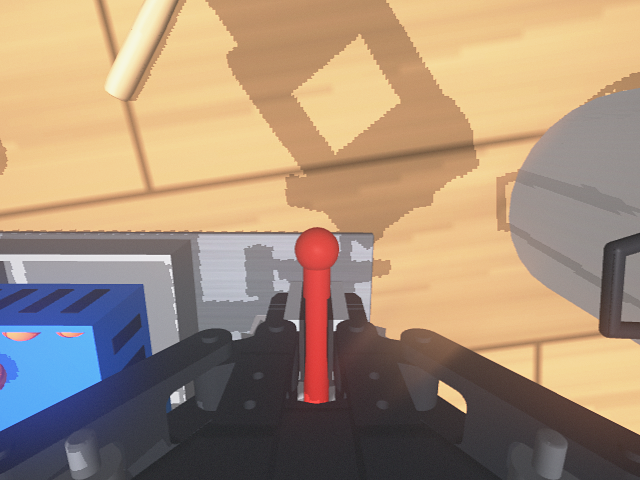

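Emit:
apply_moves --commands '[{"linear":[0,0,-0.006],"delta_rot":[0,0,0],"fingers":255},{"linear":[0,-0.001,-0.012],"delta_rot":[0,0,0],"fingers":255},{"linear":[0,-0.002,-0.018],"delta_rot":[0,0,0],"fingers":255},{"linear":[0,-0.003,-0.022],"delta_rot":[0,0,0],"fingers":255},{"linear":[0,-0.003,-0.022],"delta_rot":[0,0,0],"fingers":255},{"linear":[0,-0.003,-0.022],"delta_rot":[0,0,0],"fingers":255},{"linear":[0,-0.003,-0.022],"delta_rot":[0,0,0],"fingers":255},{"linear":[0,-0.003,-0.022],"delta_rot":[0,0,0],"fingers":255}]'

```text
time: 42.6
tool_pos: [0.4793, 0.3614, 0.1868]
tool_rot: [-0.0, 0.072, 0.997, 0.001]
contact_force: [3.5, 6.4, -2.8]
gripper_width: 0.093
```

Emit:
apply_moves --commands '[{"linear":[0,0,0],"delta_rot":[0,0,0],"fingers":255},{"linear":[0,0,0],"delta_rot":[0,0,0],"fingers":255},{"linear":[0,0,0],"delta_rot":[0,0,0],"fingers":255},{"linear":[0,0,0],"delta_rot":[0,0,0],"fingers":255},{"linear":[0,0,0],"delta_rot":[0,0,0],"fingers":255},{"linear":[0,0,0],"delta_rot":[0,0,0],"fingers":255},{"linear":[0,0,0],"delta_rot":[0,0,0],"fingers":255},{"linear":[0,0,0],"delta_rot":[0,0,0],"fingers":255}]'

```text
time: 43.4
tool_pos: [0.4793, 0.3614, 0.1868]
tool_rot: [-0.0, 0.072, 0.997, 0.001]
contact_force: [3.2, 5.8, -3.3]
gripper_width: 0.091
```

Emit:
apply_moves --commands '[{"linear":[0,0,0],"delta_rot":[0,0,0],"fingers":255},{"linear":[0,0,0],"delta_rot":[0,0,0],"fingers":255},{"linear":[0,0,0],"delta_rot":[0,0,0],"fingers":255},{"linear":[0,0,0],"delta_rot":[0,0,0],"fingers":255},{"linear":[0,0,0],"delta_rot":[0,0,0],"fingers":255},{"linear":[0,0,0],"delta_rot":[0,0,0],"fingers":255},{"linear":[0,0,0],"delta_rot":[0,0,0],"fingers":255},{"linear":[0,0,0],"delta_rot":[0,0,0],"fingers":255}]'

```text
time: 44.2
tool_pos: [0.4793, 0.3614, 0.1868]
tool_rot: [-0.0, 0.072, 0.997, 0.001]
contact_force: [2.9, 6.5, -3.2]
gripper_width: 0.091
```

Emit:
apply_moves --commands '[{"linear":[0,0,0],"delta_rot":[0,0,0],"fingers":255},{"linear":[0,0,0],"delta_rot":[0,0,0],"fingers":255},{"linear":[0,0,0],"delta_rot":[0,0,0],"fingers":255},{"linear":[0,0,0],"delta_rot":[0,0,0],"fingers":255},{"linear":[0,0,0],"delta_rot":[0,0,0],"fingers":255},{"linear":[0,0,0],"delta_rot":[0,0,0],"fingers":255},{"linear":[0,0,0],"delta_rot":[0,0,0],"fingers":255},{"linear":[0,0,0],"delta_rot":[0,0,0],"fingers":255}]'

```text
time: 45.0
tool_pos: [0.4793, 0.3614, 0.1868]
tool_rot: [-0.0, 0.072, 0.997, 0.001]
contact_force: [2.5, 4.7, -2.3]
gripper_width: 0.093
```

Emit:
apply_moves --commands '[{"linear":[0,0,0],"delta_rot":[0,0,0],"fingers":255},{"linear":[0,0,0],"delta_rot":[0,0,0],"fingers":255},{"linear":[0,0,0],"delta_rot":[0,0,0],"fingers":255},{"linear":[0,0,0],"delta_rot":[0,0,0],"fingers":255},{"linear":[0,0,0],"delta_rot":[0,0,0],"fingers":255},{"linear":[0,0,0],"delta_rot":[0,0,0],"fingers":255},{"linear":[0,0,0],"delta_rot":[0,0,0],"fingers":255},{"linear":[0,0,0],"delta_rot":[0,0,0],"fingers":255}]'

```text
time: 45.8
tool_pos: [0.4793, 0.3614, 0.1868]
tool_rot: [-0.0, 0.072, 0.997, 0.001]
contact_force: [2.5, 6.2, -3.7]
gripper_width: 0.096
```

Emit:
apply_moves --commands '[{"linear":[0,0,0],"delta_rot":[0,0,0],"fingers":255},{"linear":[0,0,0],"delta_rot":[0,0,0],"fingers":255},{"linear":[0,0,0],"delta_rot":[0,0,0],"fingers":255},{"linear":[0,0,0],"delta_rot":[0,0,0],"fingers":255},{"linear":[0,0,0],"delta_rot":[0,0,0],"fingers":255},{"linear":[0,0,0],"delta_rot":[0,0,0],"fingers":255},{"linear":[0,0,0],"delta_rot":[0,0,0],"fingers":255},{"linear":[0,0,0],"delta_rot":[0,0,0],"fingers":255}]'

```text
time: 46.6
tool_pos: [0.4793, 0.3614, 0.1868]
tool_rot: [-0.0, 0.072, 0.997, 0.001]
contact_force: [2.0, 5.2, -2.9]
gripper_width: 0.095
```

```bash
python3 -c "
from h import *
info()
st,im=grab('scene','s39');crop(im[:,:,::-1],320,130,480,290,5,'s39c')
"
```

```text
t 46.6 pos [0.4793 0.3614 0.1868] x [-0.99   0.143  0.001] z [-0.     0.001 -1.   ] F [ 2.   5.2 -2.9] w 0.095
```

View pics/s39c.png

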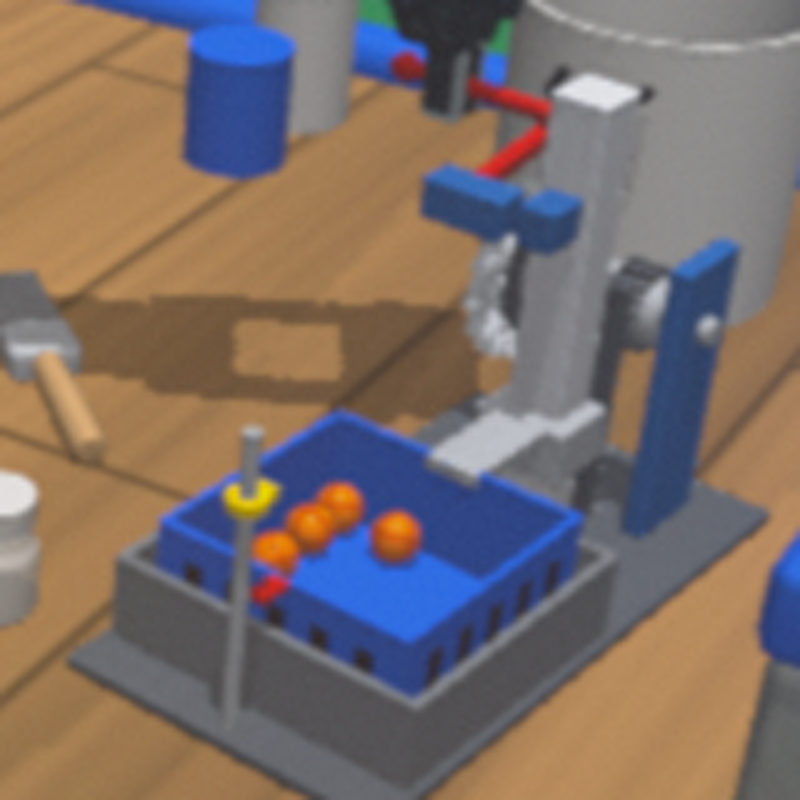

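Emit:
apply_moves --commands '[{"linear":[0,0,0],"delta_rot":[0,0,0],"fingers":255},{"linear":[0,0,0],"delta_rot":[0,0,0],"fingers":255},{"linear":[0,0,0],"delta_rot":[0,0,0],"fingers":255},{"linear":[0,0,0],"delta_rot":[0,0,0],"fingers":255},{"linear":[0,0,0],"delta_rot":[0,0,0],"fingers":255},{"linear":[0,0,0],"delta_rot":[0,0,0],"fingers":255},{"linear":[0,0,0],"delta_rot":[0,0,0],"fingers":255},{"linear":[0,0,0],"delta_rot":[0,0,0],"fingers":255}]'

```text
time: 47.45
tool_pos: [0.4793, 0.3614, 0.1868]
tool_rot: [-0.0, 0.072, 0.997, 0.001]
contact_force: [3.4, 6.6, -2.7]
gripper_width: 0.091
```

```bash
python3 -c "
from h import *
st,im=grab('scene','s40');crop(im[:,:,::-1],320,130,480,290,5,'s40c')
print(zfit(cam('scene'),(352.6,234.4),(-.07,-.22)))
a=cv2.imread('pics/s39.png').astype(int);b=cv2.imread('pics/s40.png').astype(int);d=abs(a-b).max(2)[180:300,330:470];print((d>40).sum())
"
```

```text
(np.float64(0.07106436487703197), array([-1.08207238, -0.06604589]))
0
```

View pics/s40c.png

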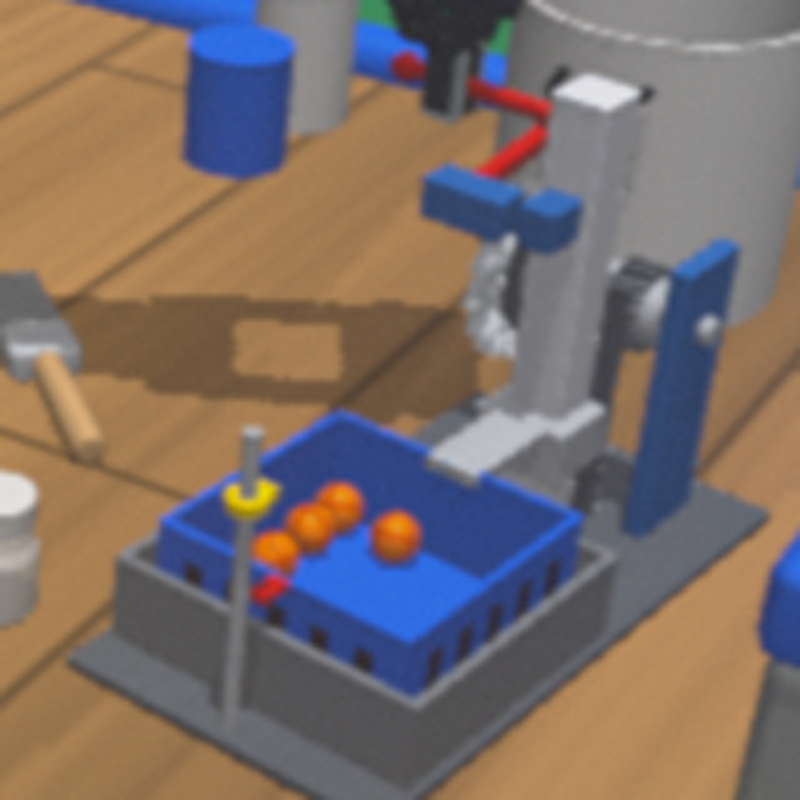

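Emit:
apply_moves --commands '[{"linear":[0,0.001,0.005],"delta_rot":[0,0,0],"fingers":255},{"linear":[0,0.001,0.008],"delta_rot":[0,0,0],"fingers":255},{"linear":[0,0.001,0.01],"delta_rot":[0,0,0],"fingers":170},{"linear":[0,0.001,0.01],"delta_rot":[0,0,0],"fingers":130},{"linear":[0,0.001,0.01],"delta_rot":[0,0,0],"fingers":130},{"linear":[0,0.001,0.01],"delta_rot":[0,0,0],"fingers":130},{"linear":[0,0.001,0.01],"delta_rot":[0,0,0],"fingers":130},{"linear":[0,0.001,0.005],"delta_rot":[0,0,0],"fingers":130}]'

```text
time: 48.3
tool_pos: [0.4785, 0.3611, 0.1808]
tool_rot: [-0.002, 0.072, 0.997, -0.001]
contact_force: [-0.1, -0.1, 0.2]
gripper_width: 0.492
```

Emit:
apply_moves --commands '[{"linear":[0,0,-0.03],"delta_rot":[0,0,0],"fingers":130},{"linear":[0,0,-0.075],"delta_rot":[0,0,0],"fingers":130},{"linear":[0,0,-0.12],"delta_rot":[0,0,0],"fingers":130},{"linear":[0,0,-0.16],"delta_rot":[0,0,0],"fingers":100},{"linear":[0.02,0,-0.18],"delta_rot":[0,0,0],"fingers":50},{"linear":[0.06,-0.02,-0.18],"delta_rot":[0,0,0],"fingers":0},{"linear":[0.08,-0.03,-0.18],"delta_rot":[0,0,0],"fingers":0},{"linear":[0.08,-0.03,-0.18],"delta_rot":[0,0,0],"fingers":0}]'

```text
time: 49.1
tool_pos: [0.3941, 0.3433, 0.3634]
tool_rot: [-0.0, 0.071, 0.997, 0.0]
contact_force: [1.1, 0.2, -0.3]
gripper_width: 0.999
```

```bash
python3 -c "
from h import *
info()
st,im=grab('wrist','w41')
st,im=grab('scene','s41')
st,im=grab('side','d41');crop(im[:,:,::-1],80,200,340,420,3,'d41c')
"
```

```text
t 49.1 pos [0.3941 0.3433 0.3634] x [-0.99   0.142  0.   ] z [-0.  0. -1.] F [ 1.1  0.2 -0.3] w 0.999
```

View pics/w41.png

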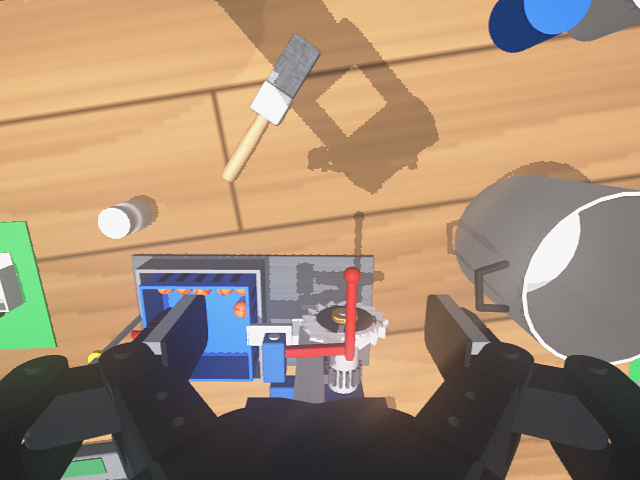

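View pics/s41.png

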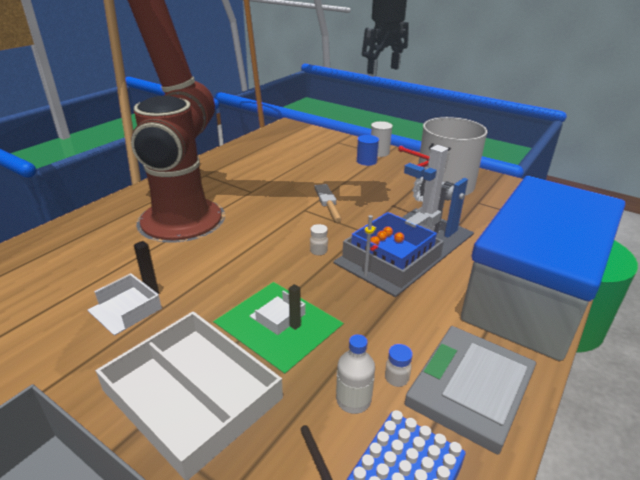

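View pics/d41c.png

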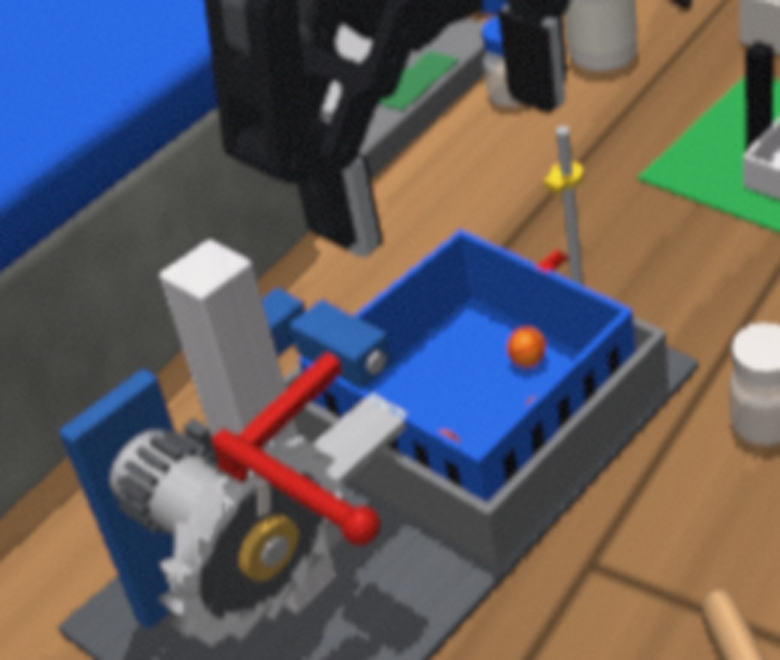

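Emit:
apply_moves --commands '[{"linear":[0.0,-0.03,-0.02],"delta_rot":[0,0,0],"fingers":0},{"linear":[0.0,-0.07,-0.04],"delta_rot":[0,0,0],"fingers":0},{"linear":[-0.02,-0.11,-0.06],"delta_rot":[0,0,0],"fingers":0},{"linear":[-0.04,-0.15,-0.08],"delta_rot":[0,0,0],"fingers":0},{"linear":[-0.06,-0.19,-0.08],"delta_rot":[0,0,0],"fingers":0},{"linear":[-0.08,-0.22,-0.08],"delta_rot":[0,0,0],"fingers":0},{"linear":[-0.08,-0.22,-0.08],"delta_rot":[0,0,0],"fingers":0},{"linear":[-0.08,-0.22,-0.08],"delta_rot":[0,0,0],"fingers":0}]'

```text
time: 50.05
tool_pos: [0.4444, 0.1138, 0.4414]
tool_rot: [-0.002, 0.073, 0.997, -0.001]
contact_force: [0.6, 0.7, -0.5]
gripper_width: 1.0
```

```bash
python3 -c "
from h import *
info()
st,im=grab('wrist','w42')
"
```

```text
t 50.05 pos [0.4444 0.1138 0.4414] x [-0.989  0.145  0.003] z [-0.004 -0.001 -1.   ] F [ 0.6  0.7 -0.5] w 1.0
```

View pics/w42.png

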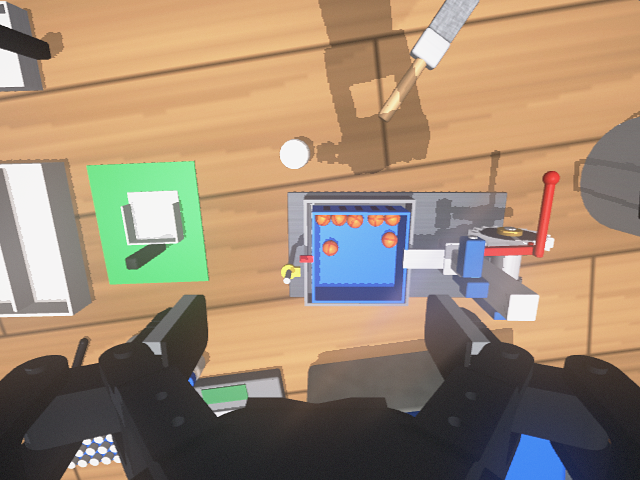

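The picture shows seven balls in the basket: five along px (323–392, 220), plus (330,248) and (390,239). The scoop stands on the mat at (153,218) and the basket is down in its housing. Handing in.

```bash
python3 -c "
from plant import job_done
print(job_done())"
```

```text
the job is handed in; nothing more can be done
None
```

The job is done and was handed in after about 50 s of the 208 s.

- **Filling level:** I lifted the pawl, let the basket sink about 70 mm, and dropped the pawl to hold it there. My picture check put the pointer about 3 mm above the yellow mark, within the 10 mm allowed.
- **Balls:** All seven balls present went into the basket with the scoop, three from one lane and four from the other. The fingers never touched a ball. The four-ball lane jammed against the near wall, with the wrist force at about 26 N. I backed the scoop off and moved it sideways, and that cleared it.
- **Last steps:** I put the scoop back on its mat before the second pawl lift, because the gripper had to be empty for that. Then I lifted the pawl and let the basket down until it stopped, 130 mm below the top. I dropped the pawl back on the wheel.
- **Final pictures:** The bin is empty, seven balls are in the basket, and the basket is in its housing with the pawl on the wheel. The scoop is standing on the mat, the other things look unmoved, and the robot touches nothing. No check failed or disagreed. How far the pawl sits in a tooth gap at the bottom I judged only by eye.

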